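Load the carrier test modules and engage the contacts

TASK

Swing the lever to the notch with the round dot to open the contacts. With the lever left there, slide every test carrier on the mat fully home, against the end stop, into a bay of matching depth: long carriers in the deep bays, short ones in the shallow bays, one to a bay. Then swing the lever to the notch with the arrowhead, and leave the bottle, screwdriver and cup where they are.

Things in the scene. Friction and masses are not known exactly. Their poses are not given: they have to be found in the camera images.
- long_a: loose flat aluminium test carrier (slab) 118 x 44 x 10 mm, 90 g, black pocket with three brass strips on top; may be absent. Origin: centre of its underside; x along its length, y across, z up. Both ends are alike. Lies flat on the mat, roughly lengthwise to x
- long_b: loose flat aluminium test carrier (slab) 118 x 44 x 10 mm, 90 g, black pocket with three brass strips on top; may be absent. Origin: centre of its underside; x along its length, y across, z up. Both ends are alike. Lies flat on the mat, roughly lengthwise to x
- short_a: loose flat aluminium test carrier (slab) 94 x 44 x 10 mm, 90 g, black pocket with three brass strips on top; may be absent. Origin: centre of its underside; x along its length, y across, z up. Both ends are alike. Lies flat on the mat, roughly lengthwise to x
- short_b: loose flat aluminium test carrier (slab) 94 x 44 x 10 mm, 90 g, black pocket with three brass strips on top; may be absent. Origin: centre of its underside; x along its length, y across, z up. Both ends are alike. Lies flat on the mat, roughly lengthwise to x
- deep_module: fixed module, two deep bays side by side (for 118 mm carriers), 78 mm between centres, 158 mm wide; mouths face the robot, slide in along its +x. Bay: C-guide channel 47 wide, 12 high under two 6 mm lips (tops 40 above the table), flared mouth, 86 mm deep to a 54 mm high end stop. Carrier at home sticks out 32 mm, nothing under it. Origin: on the table, 50 mm behind the mouths
- shallow_module: fixed module, two shallow bays side by side (for 94 mm carriers), 78 mm between centres, 158 mm wide; mouths face the robot, slide in along its +x. Bay: C-guide channel 47 wide, 12 high under two 6 mm lips (tops 40 above the table), flared mouth, 62 mm deep to a 54 mm high end stop. Carrier at home sticks out 32 mm, nothing under it. Origin: on the table, 50 mm behind the mouths
- deep_module_left (a point): mouth of the left bay (left seen from the robot) of the deep module: centre of the channel floor at the mouth plane, 24 mm above the table; x points into the bay (86 mm to the end stop), z up
- deep_module_right (a point): mouth of the right bay (right seen from the robot) of the deep module: centre of the channel floor at the mouth plane, 24 mm above the table; x points into the bay (86 mm to the end stop), z up
- shallow_module_left (a point): mouth of the left bay (left seen from the robot) of the shallow module: centre of the channel floor at the mouth plane, 24 mm above the table; x points into the bay (62 mm to the end stop), z up
- shallow_module_right (a point): mouth of the right bay (right seen from the robot) of the shallow module: centre of the channel floor at the mouth plane, 24 mm above the table; x points into the bay (62 mm to the end stop), z up
- lever_unit: fixed grey lever housing with a dark steel plate on top (plate top 40 mm above the table, 172 mm wide). Origin: on the table, under the lever's pivot; the lever points to its -x at joint value 0
- lever (a joint): angle of the contact lever about its vertical pivot, rad, -0.8 to 0.8; 0 points towards the robot, positive swings the handle to -y (the robot's right); stiff, stays where left. The two notches are at -0.6 and +0.6; it can be pushed past them
- lever_grip (a point): middle of the upright black handle at the lever's end: 18 mm thick round post, grip point 74 mm above the table, post top 92 mm, lever arm under it 47 to 55 mm above the table; 90 mm from the pivot. Grip it from above
- round_mark: the notch marked with a white round dot (22 mm): black slot on the plate, 40 mm above the table, the dot 41 mm nearer the robot. Origin: the point of the plate straight under the handle when the lever is in this notch. May be the left or the right notch
- arrow_mark: the notch marked with a white arrowhead, otherwise the same; the other side. Origin as for the round mark
- cleaner: bystander: bottle, 52 mm across, 110 mm tall; origin at its underside
- driver: bystander: screwdriver lying on the mat
- screw_cup: bystander: small grey cup, 66 mm across, 50 mm tall; origin at its underside
Not all that is in view belongs to the job. Leave any orange or red look-alike of the long_a alone.

How it is judged:
By the outcome, as a careful person would: the job done as asked, in the order asked, and still so for the second after the job is handed in, with the robot touching nothing.
Of long_a, long_b, short_a, short_b only 3 to 4 are there at a start; the rules pass over those that are not, and their reading is None.
At some moment in a run one of long_a, long_b, short_a, short_b may be knocked a few centimetres aside while the robot is not near it.
Once in a run the grip may slacken for a moment while it holds something.
It also fails if it takes over 210 s, if anything falls off the work surface, if the arm or the gripper's body presses on something with over 40 N, if the wrist force passes 120 N, or if a joint passes its speed limit or range.

ROBOT

A 7-joint arm with a two-finger parallel gripper is mounted at the origin on the work surface. World frame = base frame: x ahead of the robot, y to its left, z up, the work surface at z = 0. Lengths are in mm, angles in rad, forces in N, time in s.
With the tool pointing down it reaches from about 400 to 875 mm from the base axis. Payload 4.4 kg.
Tool frame: the origin (TCP) lies midway between the tips of the shut fingers; the grasp point (between the pads) lies 19 mm behind it (ctrl.grip_point_offset is the distance from the TCP to the grasp point, in mm); z points along the fingers, y is the direction in which the jaws open and shut (so a half turn about z gives the same grasp; the last joint's range is limited). The gripper opens to 85 mm and grips with 20 to 120 N. Pads are 22 mm wide; open, the fingers measure 114 mm over their backs; the gripper's body (76 mm by 85 mm) begins 54 mm behind the grasp point. The pads swing forward as they close: fully open they stand 13 mm farther back than shut.
Start: joints at [-0.066, 0.628, 0.038, 1.517, -0.027, 0.996, -0.02], TCP at [650.014, 0.027, 231.313] pointing down, gripper open.
Joint ranges: [-3.06, 3.06], [-0.37, 2.12], [-1.25, 1.32], [0.18, 2.47], [-1.1, 4.24], [0.23, 1.98], [-2.94, 2.94]. Speed limits (rad/s): [2.57, 2.57, 3.14, 3.14, 3.14, 3.14, 3.14].

INTERFACE

Orientations are given as [roll, pitch, yaw] about the fixed x, y, z axes, in that order (R = Rz(yaw) Ry(pitch) Rx(roll)).
In Python, from cell import ctrl, imaging, models gives the robot as it stands. The module is installed in compiled form; this text tells all that it offers.
- The arm moves only by the tool drive_tool, never from a script. Its argument "deltas" is text: rows parted by semicolons, each of 5 numbers parted by spaces: the shift along the tool's x, y, z in m, then the turn about the tool's z in degrees, then the finger opening in m, from 0 to 0.0854. A call has 1 to 12 rows; each row is the pose to reach, as a shift and turn from the pose commanded when the call began, along the tool's axes at that moment; what a row does not reach only later rows make up. A row lasts 1/8 s, in which the tool goes at most 62.5 mm and 10.7 degrees, less where a joint would pass 70% of its speed; a pose out of reach is approached as far as the arm can. A call with a gripper value outside its range is refused whole. The fingers move at their own pace and stop on an object; the grip force is fixed at half the most. Time passes only in rows, so rows that repeat a pose let the fingers close. It gives the time, the measured TCP pose, the force and the opening at its end, in the units of the state.
- ctrl.read_state(): the state, without advancing time (a new reading comes with each control period).
- imaging.get_image(name): name is "scene" or "side" or "wrist"; returns a dict with "color" (480x640x3 uint8, red, green, blue), "range_z" (480x640 float32, mm along the optical axis (not along the pixel's ray), 0 where there is no reading), "vfov" (degrees; the focal length in pixels is half the picture's height over the tangent of half this angle, whatever the lens; pixels are square), "cx", "cy" (the principal point, pixels), "k1" (the pictures are not rectified: a ray, as slopes to the right and down, at radius r is drawn at 1 + k1 r^2 times it, then the intrinsics apply), "extrinsics" (4x4, takes a point from camera to world coordinates). Camera axes: x right, y down, z forward; pixel columns grow to the right and rows downward; lengths in mm; the calibration is good to about 2 mm. A picture is of the moment at which its call begins.
- ctrl.finish_job(): hands the job in, once; it reports no verdict.
Trained networks look in a picture, given as the dict that the camera call returned (one of the last four; its "shot" number tells which), for a name from the list of things; names that differ only in an ending like _2 or _b are one class to them, and where a whole thing is asked for, a point or a joint stands for the part that bears it (a point fixed in the world has none). Each returns a list of dicts, best first, with "score" (0 to 1); they miss things now and then, are a little off and sometimes report something else, mostly with a low value. They report only what shows in the picture. A call takes as long as a camera call. They do not tell look-alikes from the thing itself.
- models.spot_in(picture, thing): "point" ([column, row] in pixels, amid what is visible of it).
- models.landmark_of(picture, thing): "point" ([column, row] in pixels: a listed point, or the origin of a listed thing).
The state is a dict: "clock": time; "qpos": joint angles; "qd": joint speeds; "tau": joint torques, N m; "eef_pos": TCP position; "tool_rot": TCP orientation; "force": force on the tool from outside, world axes, zero at the start; "torque": the same for the moment, N m; "width": finger opening in mm.
Only numpy, scipy, OpenCV 4.12 (cv2) and the standard library are available. Lean on these libraries where they do the work, as an engineer would, in place of code of your own. Each camera call takes 0.05 s, during which the arm holds its last target.

## Working session

There is one attempt and no reset: what is moved stays moved. The work goes in short steps, Python scripts to look and compute and a tool call to move; the robot and the scene stay as the last step left them, time stands still between calls to the robot, and variables do not carry over. Pictures are saved under pics/ and viewed, and the job is handed in when it is done.

Besides the shell and the picture viewer there is one more tool, called after "Request:" as name(argument=value, ...) on one line, values as JSON. drive_tool: Moves the arm, as the interface text tells. Its arguments: {"type":"object","properties":{"deltas":{"type":"string"}},"required":["deltas"]}

```bash
ls; mkdir -p pics; cat > h.py <<'E'
import numpy as np, cv2
from cell import ctrl, imaging, models
def K(im):
    f=240/np.tan(np.radians(im['vfov'])/2)
    return f,im['cx'],im['cy'],im['k1']
def ray(im,p):
    f,cx,cy,k1=K(im)
    u=np.array([(p[0]-cx)/f,(p[1]-cy)/f]); v=u.copy()
    for _ in range(20): v=u/(1+k1*(v@v))
    return np.array([v[0],v[1],1.])
def at_z(im,p,z):
    E=np.array(im['extrinsics']); d=E[:3,:3]@ray(im,p); o=E[:3,3]
    return o+d*(z-o[2])/d[2]
def at_d(im,p):
    c,r=int(round(p[0])),int(round(p[1]))
    w=im['range_z'][max(0,r-1):r+2,max(0,c-1):c+2]; w=w[w>0]
    if len(w)==0: return None
    E=np.array(im['extrinsics']); return E[:3,:3]@(ray(im,p)*np.median(w))+E[:3,3]
def proj(im,P):
    E=np.array(im['extrinsics']); q=E[:3,:3].T@(np.array(P,float)-E[:3,3])
    f,cx,cy,k1=K(im); v=q[:2]/q[2]; v=v*(1+k1*(v@v)); return v*f+[cx,cy]
def cloud(im):
    f,cx,cy,k1=K(im)
    c,r=np.meshgrid(np.arange(640),np.arange(480))
    u=np.stack([(c-cx)/f,(r-cy)/f],-1); v=u.copy()
    for _ in range(20): v=u/(1+k1*(v**2).sum(-1,keepdims=True))
    z=im['range_z'][...,None]; P=np.concatenate([v*z,z],-1)
    E=np.array(im['extrinsics']); return P@E[:3,:3].T+E[:3,3]
def save(im,n): cv2.imwrite('pics/'+n,im['color'][...,::-1])
E
python3 - <<'E'
from h import *
for n in ['scene','side','wrist']:
    im=imaging.get_image(n); save(im,n+'0.png'); print(n,im['vfov'],im['cx'],im['cy'],im['k1'],np.round(im['extrinsics'],2).tolist())
    for t in ['long_a','short_a','deep_module','shallow_module','lever_unit','lever_grip','round_mark','arrow_mark','deep_module_left','deep_module_right','shallow_module_left','shallow_module_right','cleaner','driver','screw_cup']:
        for o in models.landmark_of(im,t)[:5]:
            d=at_d(im,o['point']); print(t,np.round(o['point']),round(o['score'],2),None if d is None else np.round(d))
print(ctrl.read_state())
E
```

```text
pics
scene 51.11058093510964 316.86082108711736 239.4500445294124 -0.0005486172190038619 [[-0.74, 0.55, -0.39, 1035.03], [0.67, 0.6, -0.45, 468.7], [-0.01, -0.59, -0.81, 926.06], [0.0, 0.0, 0.0, 1.0]]
long_a [213. 170.] 0.91 [ 646. -378.   11.]
long_a [318. 168.] 0.81 [ 447. -202.   10.]
long_a [355. 205.] 0.68 [464. -52.  12.]
long_a [254. 193.] 0.59 [ 617. -247.   10.]
short_a [265. 139.] 0.72 [ 479. -377.   10.]
deep_module [325. 243.] 0.62 [605.  -3.  40.]
deep_module [384. 288.] 0.56 [594. 163.  42.]
shallow_module [453. 350.] 0.77 [600. 343.  50.]
lever_unit [286. 259.] 0.75 [693. -30.  36.]
lever_grip [314. 218.] 0.72 [598. -45.  83.]
round_mark [262. 141.] 0.73 [ 490. -377.   10.]
round_mark [296. 212.] 0.52 [ 597. -110.   41.]
arrow_mark [325. 245.] 0.65 [610.   1.  41.]
arrow_mark [409. 404.] 0.59 [720. 349.   5.]
deep_module_left [408. 276.] 0.76 [513. 163.   1.]
deep_module_right [384. 261.] 0.82 [535. 109.  22.]
shallow_module_left [489. 342.] 0.74 [510. 374.   1.]
shallow_module_right [459. 314.] 0.56 [504. 294.   0.]
cleaner [336. 370.] 0.96 [791. 229.  65.]
cleaner [4
[... 2018 characters left out ...]
245.  14.] 0.22 [588. 140.  39.]
{'clock': 2.4, 'qpos': array([-0.06580505,  0.62839238,  0.03849574,  1.51740769, -0.0269859 ,
        0.99630441, -0.0200184 ]), 'qd': array([-0.00017656, -0.00023328,  0.00062231, -0.0001615 , -0.00011248,
       -0.00113039,  0.00104463]), 'tau': array([-6.29386141e-04, -5.63264394e+01,  1.22522134e+00, -1.93779337e+01,
        1.08925058e-02,  1.61911630e-03,  3.82189376e-05]), 'eef_pos': array([6.50008680e+02, 2.86002711e-02, 2.31315827e+02]), 'tool_rot': array([ 3.14158688e+00, -2.73538045e-05,  1.57076890e+00]), 'force': array([ 0.1423914 , -0.60951174,  0.37023629]), 'torque': array([-0.0268952 ,  0.00986708,  0.00953074]), 'width': 85.45708541652054}
```

View images.

View pics/scene0.png

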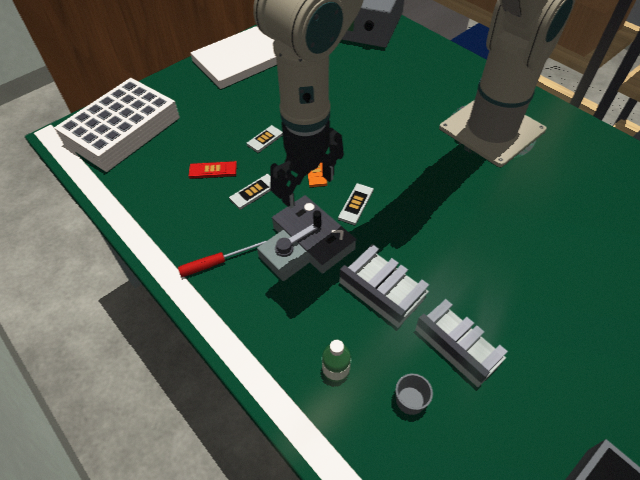

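View pics/side0.png

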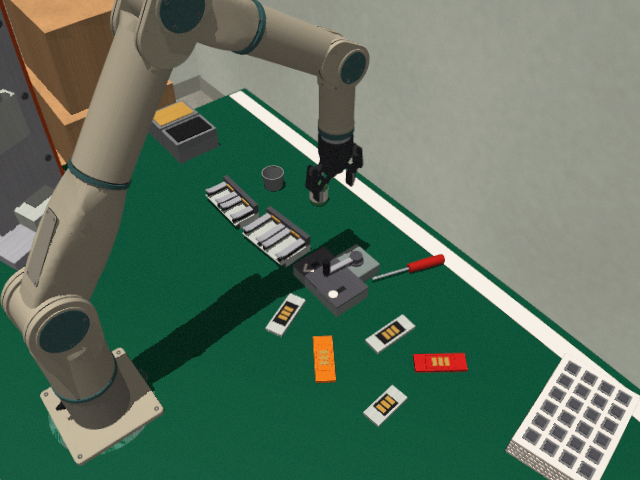

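View pics/wrist0.png

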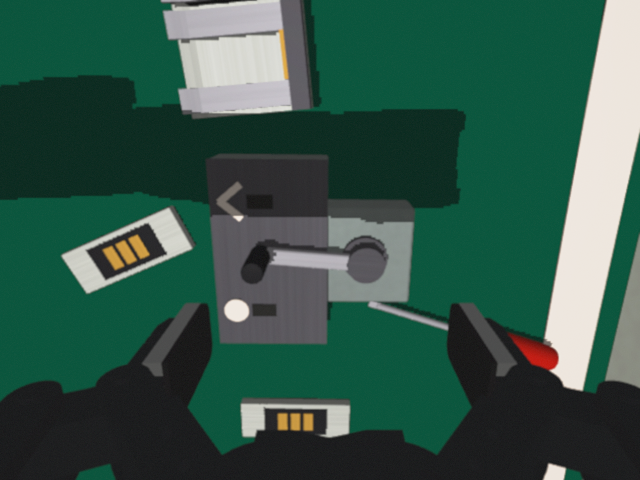

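```bash
python3 - <<'E'
from h import *
im=imaging.get_image('wrist'); P=cloud(im)
for n,p in dict(cap=(366,252),slotR=(265,310),slotL=(260,202),dot=(237,310),handletop=(262,250),).items():
    print(n,np.round(at_d(im,p),1))
h=(abs(P[...,0]-595)<40)&(abs(P[...,1]+40)<40)&(P[...,2]>85)&(P[...,2]<97)
print('handle',h.sum(),P[h].mean(0))
h=(abs(P[...,0]-680)<30)&(abs(P[...,1]+40)<30)&(P[...,2]>60)&(P[...,2]<75); print('cap',h.sum(),P[h].mean(0) if h.sum() else 0)
zz=P[230:280,340:395,2]; print(np.percentile(zz,[5,50,95]))
# plate
h=(abs(P[...,2]-40)<4)&(P[...,1]<60)&(P[...,1]>-160)&(P[...,0]>540)&(P[...,0]<660)
q=P[h]; print('plate',cv2.minAreaRect(q[:,:2].astype(np.float32)), q.min(0),q.max(0))
def carriers(im,name):
    P=cloud(im); hsv=cv2.cvtColor(im['color'],cv2.COLOR_RGB2HSV)
    m=(P[...,2]>5)&(P[...,2]<16)&(P[...,0]>380)&(P[...,0]<900)&(P[...,1]>-480)&(P[...,1]<480)
    n,l,s,c=cv2.connectedComponentsWithStats(m.astype(np.uint8))
    for i in range(1,n):
        if s[i,4]>150:
            mm=l==i; r=cv2.minAreaRect(P[mm][:,:2].astype(np.float32))
            print(name,np.round(c[i]),s[i,4],np.round(r[0],1),np.round(r[1],1),round(r[2],1),np.round(im['color'][mm].mean(0)))
for n in ['scene','side','wrist']:
    carriers(imaging.get_image(n),n)
E
```

```text
cap [680.7 -40.9  56.1]
slotR [ 591.3 -103.3   40.2]
slotL [591.7  -2.   40.3]
dot [ 565.9 -102.8   41.2]
handletop [595.2 -36.9  62.2]
handle 460 [591.97566895 -43.77847616  90.65762691]
cap 0 0
[34.46409057 41.75617158 57.09114942]
plate ((603.626953125, -52.83528137207031), (173.63284301757812, 113.09510803222656), 89.65536499023438) [ 546.77874729 -139.39066706   36.00044867] [659.95063487  34.24422276  43.40577725]
scene [264. 138.] 438 [ 476.6 -384.9] [94.3 50. ] 6.9 [160. 156. 138.]
scene [212. 169.] 637 [ 645.5 -384.4] [ 50.8 118.3] 51.5 [193.  46.  32.]
scene [316. 176.] 270 [ 464.3 -192.9] [74.5 43.6] 57.6 [218. 117.  37.]
scene [251. 191.] 644 [ 612.9 -255.2] [ 49.2 117.6] 89.8 [138. 134. 119.]
scene [355. 203.] 730 [457.5 -56.6] [121.4  47.4] 23.5 [147. 144. 128.]
scene [308. 264.] 257 [657.  -4.] [ 69.1 215. ] 53.4 [45. 51. 49.]
scene [372. 304.] 192 [627.7 153.8] [ 27.7 160.1] 14.6 [73. 76. 73.]
scene [447. 357.] 220 [600.2 335.1] [  7.4 157.6] 0.5 [71. 76. 72.]
scene [412. 395.] 323 [707.1 343.3] [37.6 47.8] 21.2 [111. 114. 116.]
side [330. 299.] 188 [562.1 -76.2] [ 87.6 195.1] 30.1 [62. 69. 65.]
side [285. 314.] 731 [457.9 -58.5] [120.4  48.1] 24.1 [149. 142. 124.]
side [390. 333.] 787 [ 612.6 -255. ] [ 48.2 121.6] 87.3 [152. 146. 128.]
side [324. 359.] 860 [ 449.8 -212.2] [121.1  45.9] 53.4 [231. 127.  34.]
side [439. 362.] 876 [ 645.5 -385.4] [ 48.6 119.2] 52.9 [203.  50.  35.]
side [385. 405.] 849 [ 475.8 -382.4] [98.  50.8] 6.4 [166. 160. 139.]
wrist [269. 155.] 167 [599.8  33.7] [ 1.7 98.3] 88.7 [57. 62. 59.]
wrist [368. 201.] 231 [685.5  -8. ] [ 1.2 73.2] 89.6 [60. 64. 62.]
wrist [128. 250.] 5497 [456.7 -58. ] [119.3  45.1] 23.6 [153. 147. 130.]
wrist [408. 314.] 474 [ 729.1 -122.6] [ 6.8 83.7] 71.2 [138. 139. 141.]
wrist [296. 417.] 3333 [ 612.7 -254.6] [ 45.  118.6] 89.3 [146. 139. 123.]
```

```bash
python3 - <<'E'
from h import *
A=[]
for n in ['scene','side']:
    im=imaging.get_image(n); P=cloud(im)
    big=cv2.resize(im['color'][180:400,180:530] if n=='scene' else im['color'][160:290,180:340],None,fx=2.2 if n=='scene' else 4.5,fy=2.2 if n=='scene' else 4.5,interpolation=cv2.INTER_CUBIC)
    cv2.imwrite('pics/m_%s.png'%n,big[...,::-1])
    for nm,y0,y1 in [('deep',50,245),('shal',245,450)]:
        R=(P[...,0]>480)&(P[...,0]<680)&(P[...,1]>y0)&(P[...,1]<y1)
        for a,b in [(45,60),(32,43),(16,30)]:
            m=R&(P[...,2]>a)&(P[...,2]<b); q=P[m]
            if len(q)<20: continue
            r=cv2.minAreaRect(q[:,:2].astype(np.float32))
            print(n,nm,a,b,m.sum(),'rect',np.round(r[0],1),np.round(r[1],1),round(r[2],1),'zmed',np.round(np.median(q[:,2]),1))
            n2,l,s,c=cv2.connectedComponentsWithStats(m.astype(np.uint8))
            for i in range(1,n2):
                if s[i,4]>40:
                    q=P[l==i];r=cv2.minAreaRect(q[:,:2].astype(np.float32)); print('    comp',s[i,4],np.round(r[0],1),np.round(r[1],1),round(r[2],1),np.round(np.median(q[:,2]),1))
E
```

```text
scene deep 45 60 659 rect [580.4 147.1] [ 99.6 158.6] 5.0 zmed 53.5
    comp 641 [621.7 150.8] [ 17.3 158.6] 4.3 53.6
scene deep 32 43 1350 rect [578.7 148.6] [103. 157.] 4.7 zmed 40.0
    comp 266 [572.8  80.5] [79.8 19.9] 5.7 39.9
    comp 591 [567.7 146.1] [80.4 44.4] 5.1 40.2
    comp 184 [627.8 152.9] [ 13.8 156.8] 9.3 37.7
    comp 308 [562.  211.8] [78.1 19.6] 4.3 40.2
scene deep 16 30 1303 rect [578.5 147.3] [103.1 159.6] 4.8 zmed 23.8
    comp 430 [566.9 101.3] [72.2 35.3] 5.6 23.8
    comp 475 [560.2 180.9] [73.  35.3] 7.0 23.9
    comp 360 [610.7 172.5] [ 87.6 187. ] 38.1 23.5
scene shal 45 60 826 rect [563.7 335.3] [157.7  76.6] 89.5 zmed 53.7
    comp 795 [593.5 335. ] [157.7  16.9] 89.5 53.8
scene shal 32 43 1172 rect [563.  335.6] [157.6  78. ] 89.2 zmed 40.2
    comp 213 [551.3 269.8] [19.1 54.8] 87.6 40.5
    comp 237 [551.4 323.4] [55.4 19. ] 0.5 40.7
    comp 237 [600.6 335.6] [ 14.4 158.1] 3.5 37.7
    comp 235 [552.  347.8] [18.6 54.3] 90.0 40.2
    comp 247 [553.  401.8] [17.8 55.7] 88.6 40.6
scene shal 16 30 1175 rect [561.8 335.6] [157.7  80.2] 89.2 zmed 23.9

[... 245 characters left out ...]
6] 4.4 zmed 52.0
    comp 312 [620.8 150.8] [ 22.3 157.5] 3.8 52.1
side deep 32 43 827 rect [578.1 145.1] [100.8 161.4] 6.8 zmed 38.9
    comp 827 [578.1 145.1] [100.8 161.4] 6.8 38.9
side deep 16 30 864 rect [580.5 143.6] [107.  161.3] 4.5 zmed 22.8
    comp 861 [580.5 143.6] [107.  161.3] 4.5 22.8
side shal 45 60 286 rect [601.  337.1] [157.1 165.2] 1.1 zmed 52.1
    comp 268 [594.2 337.1] [165.3  21.5] 88.4 52.3
side shal 32 43 537 rect [559. 334.] [ 75.7 161.8] 2.0 zmed 39.1
    comp 376 [558.  357.2] [118.7  66.3] 89.2 39.2
    comp 161 [561.8 270.9] [30.5 76.6] 88.3 38.4
side shal 16 30 551 rect [556.9 331.8] [ 76.2 166.9] 4.7 zmed 22.9
    comp 550 [556.9 331.8] [ 76.2 166.9] 4.7 22.9
```

View pics/m_scene.png

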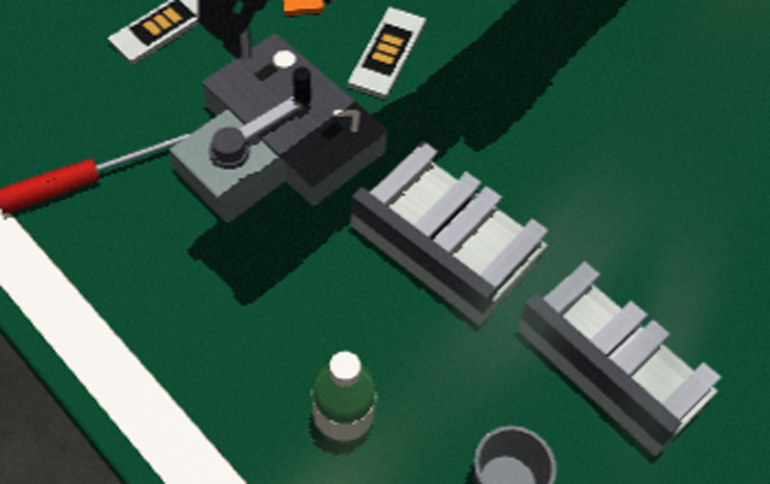

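View pics/m_side.png

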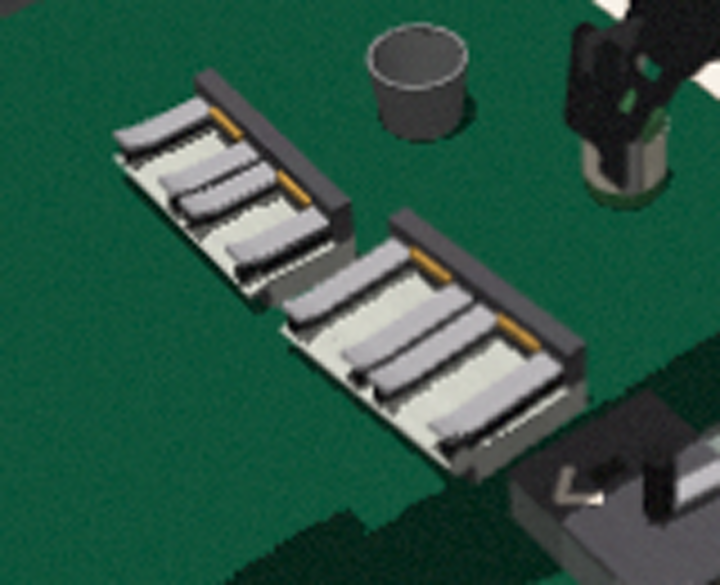

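Request:
drive_tool(deltas="-0.011 -0.015 0 10 0.06; -0.022 -0.029 0 20 0.06; -0.033 -0.044 0 30 0.06; -0.044 -0.058 0 40 0.06; -0.044 -0.058 0.02 50 0.06; -0.044 -0.058 0.04 60 0.06; -0.044 -0.058 0.06 70 0.06; -0.044 -0.058 0.08 80 0.06; -0.044 -0.058 0.1 90 0.06; -0.044 -0.058 0.1 90 0.06; -0.044 -0.058 0.1 90 0.06; -0.044 -0.058 0.1 90 0.06")

```text
clock: 4.2
eef_pos: [592.7, -44.1, 132.4]
tool_rot: [-3.141, -0.002, 0.001]
force: [-0.3, 0.1, 0.6]
width: 60.2
```

```bash
python3 - <<'E'
from h import *
im=imaging.get_image('wrist'); save(im,'w1.png'); P=cloud(im)
h=(abs(P[...,0]-595)<40)&(abs(P[...,1]+40)<40)&(P[...,2]>82)&(P[...,2]<97)
print('handle',h.sum(),P[h].mean(0))
print(np.round(ctrl.read_state()['tool_rot'],4))
E
```

```text
handle 1096 [592.96955689 -45.44998803  90.21380688]
[-3.1413e+00 -1.8000e-03  1.0000e-03]
```

View pics/w1.png

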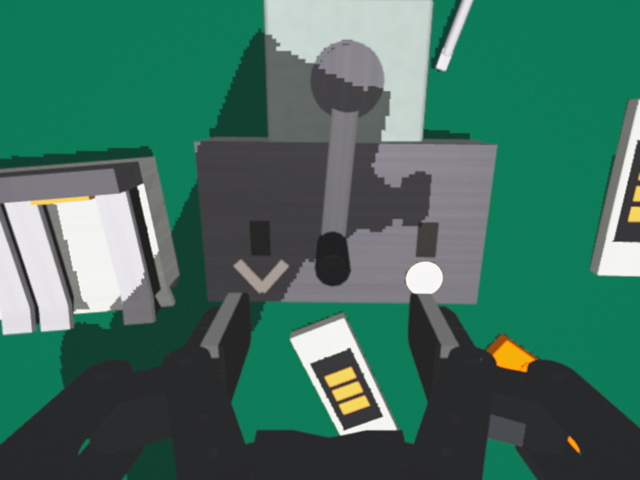

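```bash
python3 - <<'E'
from h import *
im=imaging.get_image('wrist'); P=cloud(im)
for n,p in dict(cap=(348,78),slotR=(428,240),slotL=(260,238),dot=(424,278)).items(): print(n,np.round(at_d(im,p),1))
m=(P[...,2]>52)&(P[...,2]<68)&(P[...,0]>655)&(P[...,0]<710)&(abs(P[...,1]+50)<40)
print('cap',m.sum(),P[m].mean(0),cv2.minEnclosingCircle(P[m][:,:2].astype(np.float32)))
for t in ['round_mark','arrow_mark']:
  for o in models.landmark_of(im,t)[:2]: print(t,o['score'],o['point'],np.round(at_z(im,o['point'],40),1))
E
```

```text
cap [681.2 -53.   56.3]
slotR [ 589.9 -103.8   40.3]
slotL [591.1  -1.7  40.5]
dot [ 565.2 -103.    41.2]
cap 3890 [678.1231891  -52.98202903  56.00129048] ((675.498291015625, -51.17171096801758), 21.499217987060547)
round_mark 0.63 [427.0, 216.3] [ 604.8 -102.2   40. ]
arrow_mark 0.58 [259.6, 210.4] [608.2  -2.3  40. ]
```

Request:
drive_tool(deltas="0 0.001 0.03 0 0.06; 0 0.001 0.06 0 0.06; 0 0.001 0.07 0 0.06; 0 0.001 0.07 0 0.06; 0 0.001 0.07 0 0; 0 0.001 0.07 0 0; 0 0.001 0.07 0 0; 0 0.001 0.07 0 0; 0 0.001 0.07 0 0")

```text
clock: 5.52
eef_pos: [592.7, -45.1, 62.4]
tool_rot: [-3.142, -0.002, 0.0]
force: [-1.2, 0.6, 6.2]
width: 16.3
```

Request:
drive_tool(deltas="0 0.0075 0 -5 0; 0 0.0152 0 -10 0; 0.001 0.0227 0 -15 0; 0.0024 0.030 0 -20 0; 0.0047 0.0375 0 -25 0; 0.0075 0.0445 0 -30 0; 0.011 0.0513 0 -35 0; 0.015 0.0577 0 -39.5 0; 0.015 0.0577 0 -39.5 0; 0.015 0.0577 0 -39.5 0")

```text
clock: 6.78
eef_pos: [607.7, -103.6, 62.4]
tool_rot: [3.14, -0.001, 0.688]
force: [-0.6, -0.9, 6.1]
width: 16.2
```

Request:
drive_tool(deltas="0 0 0 0 0.06; 0 0 0 0 0.06; 0 0 0 0 0.06; 0 0 0 0 0.06; 0 0 -0.03 0 0.06; 0 0 -0.06 0 0.06; 0 0 -0.09 0 0.06; 0 0 -0.12 0 0.06; 0 0 -0.12 10 0.06; 0 0 -0.12 20 0.06; 0 0 -0.12 30 0.06; 0 0 -0.12 39.5 0.06")

```text
clock: 8.28
eef_pos: [606.9, -102.5, 181.3]
tool_rot: [-3.141, 0.0, -0.006]
force: [1.0, -0.2, -0.2]
width: 60.0
```

```bash
cat > lev.py <<'E'
from h import *
def lever(names=('wrist','scene','side')):
    for n in names:
        im=imaging.get_image(n); P=cloud(im)
        m=(P[...,0]>565)&(P[...,0]<640)&(P[...,1]>-150)&(P[...,1]<45)&(P[...,2]>86)&(P[...,2]<97)
        if m.sum()<15: print(n,'none',m.sum()); continue
        c=P[m].mean(0); print(n,m.sum(),c.round(1),'ang',round(float(np.arctan2(-(c[1]+53),680.5-c[0])),3),'r',round(float(np.hypot(c[1]+53,c[0]-680.5)),1))
E
python3 - <<'E'
from lev import *
lever(); print(ctrl.read_state()['eef_pos'])
save(imaging.get_image('wrist'),'w2.png')
E
```

```text
wrist 664 [ 607.6 -104.1   90.8] ang 0.611 r 89.0
scene 47 [ 607.3 -103.2   91.1] ang 0.601 r 88.8
side 40 [ 606.  -106.5   90.8] ang 0.623 r 91.7
[ 606.92146925 -102.40970113  181.10686332]
```

View pics/w2.png

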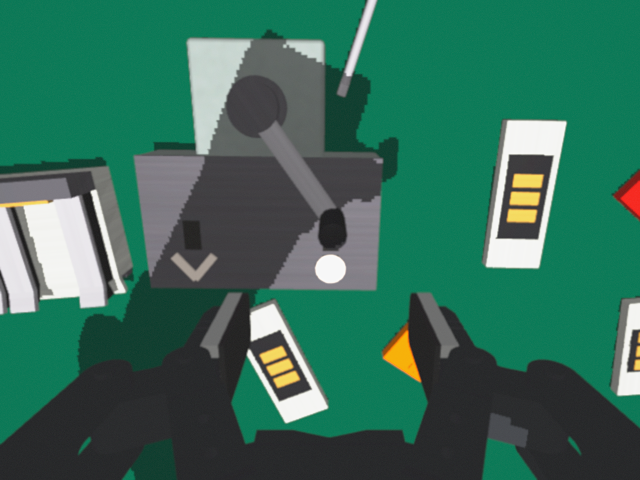

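Request:
drive_tool(deltas="-0.015 -0.04 -0.03 0 0.07; -0.03 -0.09 -0.06 0 0.07; -0.045 -0.14 -0.08 0 0.07; -0.06 -0.19 -0.1 0 0.07; -0.07 -0.24 -0.12 0 0.07; -0.08 -0.29 -0.14 0 0.07; -0.09 -0.33 -0.16 0 0.07; -0.09 -0.34 -0.16 0 0.07; -0.09 -0.34 -0.16 0 0.07; -0.09 -0.34 -0.16 0 0.07; -0.09 -0.34 -0.16 0 0.07")

```text
clock: 9.85
eef_pos: [517.3, 235.5, 341.0]
tool_rot: [3.141, 0.001, -0.002]
force: [0.7, -0.7, -0.6]
width: 69.8
```

```bash
python3 - <<'E'
from h import *
im=imaging.get_image('wrist'); save(im,'w3.png'); P=cloud(im)
print(ctrl.read_state()['eef_pos'])
for nm,y0,y1 in [('deep',50,245),('shal',250,450)]:
    R=(P[...,0]>480)&(P[...,0]<680)&(P[...,1]>y0)&(P[...,1]<y1)
    for a,b in [(47,60),(36,44),(20,28)]:
        m=R&(P[...,2]>a)&(P[...,2]<b)
        n2,l,s,c=cv2.connectedComponentsWithStats(m.astype(np.uint8))
        for i in range(1,n2):
            if s[i,4]>150:
                q=P[l==i];r=cv2.minAreaRect(q[:,:2].astype(np.float32)); print(nm,a,s[i,4],np.round(r[0],1),np.round(r[1],1),round(r[2],1),np.round(np.median(q[:,2]),1))
for t in ['deep_module_left','deep_module_right','shallow_module_left','shallow_module_right']:
    for o in models.landmark_of(im,t)[:2]: print(t,round(o['score'],2),o['point'],np.round(at_z(im,o['point'],24),1))
E
```

```text
[517.2615604  235.888068   341.07507418]
deep 47 2460 [621.9 151.3] [ 15.  158.2] 4.8 53.3
deep 36 1563 [577.3  82.2] [86.9 22.2] 7.6 39.5
deep 36 1525 [572.6 134.9] [86.6 19.7] 4.4 39.4
deep 36 1500 [570.5 159.3] [86.4 19. ] 5.0 39.4
deep 36 1469 [566.2 209. ] [86.6 25.5] 5.0 39.4
deep 20 294 [572.3 145.2] [84.8  5.1] 6.9 23.4
deep 20 2375 [573.5 104.1] [83. 36.] 6.1 23.2
deep 20 2375 [568.3 184.4] [85.9 35.9] 5.4 23.2
deep 20 288 [566.9 223.8] [81.8  4.2] 5.2 23.2
shal 47 2272 [593.5 335.7] [158.1  13.9] 89.4 53.2
shal 36 1086 [555.9 401.9] [21.8 62.5] 86.1 39.4
shal 36 1077 [555.6 349.2] [20.  61.7] 90.0 39.4
shal 36 1056 [555.2 322. ] [24.  60.8] 88.8 39.5
shal 36 1050 [554.6 272.7] [23.7 61.6] 89.8 39.4
shal 20 181 [556.2 338.9] [ 5.2 57.7] 85.9 23.3
shal 20 211 [555.1 259.5] [ 4.5 60. ] 90.0 23.3
shal 20 1547 [553.6 380.8] [36.6 56.9] 89.8 23.0
shal 20 1612 [553.  299.2] [36.7 56.1] 89.6 23.0
deep_module_left 0.87 [377.4, 169.7] [522.3 180.8  24. ]
deep_module_right 0.59 [443.3, 162.0] [530.8 107.   24. ]
shallow_module_left 0.77 [207.8, 164.1] [528.9 372.1  24. ]
shallow_module_left 0.68 [571.0, 220.7] [461.8 -47.8  24. ]
shallow_module_right 0.74 [273.1, 170.9] [521.2 299.   24. ]
```

View pics/w3.png

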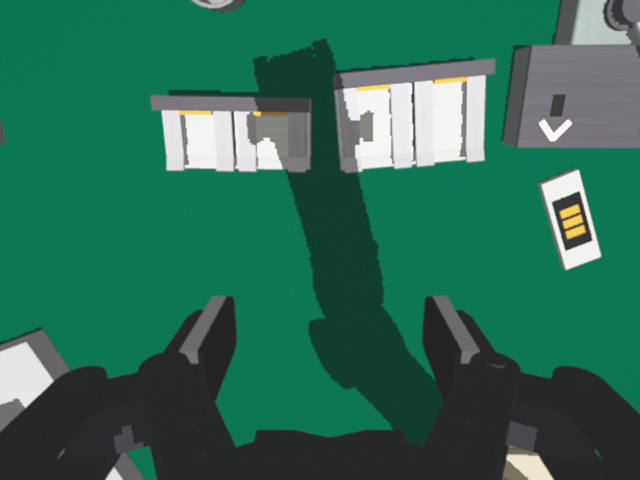

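```bash
cat > car.py <<'E'
from h import *
def carriers(names=('scene','side','wrist'),zlo=5,zhi=16):
    for name in names:
        im=imaging.get_image(name); P=cloud(im)
        m=(P[...,2]>zlo)&(P[...,2]<zhi)&(P[...,0]>350)&(P[...,0]<900)&(P[...,1]>-480)&(P[...,1]<480)
        n,l,s,c=cv2.connectedComponentsWithStats(m.astype(np.uint8))
        for i in range(1,n):
            if s[i,4]<300: continue
            mm=l==i; q=P[mm][:,:2]; r=cv2.minAreaRect(q.astype(np.float32)); col=im['color'][mm].mean(0)
            if col[0]-col[2]>60 or col.mean()<90 or max(r[1])>135 or min(r[1])<35: continue
            b=cv2.boxPoints(r); e1=b[1]-b[0]; e2=b[2]-b[1]; e=e1 if np.linalg.norm(e1)>np.linalg.norm(e2) else e2
            if e[0]<0: e=-e
            print(name,s[i,4],'ctr',np.round(r[0],1),'size',np.round(sorted(r[1]),1),'yaw',round(float(np.degrees(np.arctan2(e[1],e[0]))),1))
    st=ctrl.read_state(); print(np.round(st['eef_pos'],1),np.round(st['tool_rot'],3),round(st['clock'],1))
E
python3 -c "
from car import *
carriers()"
```

```text
scene 441 ctr [ 475.8 -384. ] size [49.5 97.6] yaw 5.3
scene 701 ctr [ 612.7 -255.4] size [ 48.  119.9] yaw -2.0
scene 729 ctr [457.1 -59.2] size [ 47.4 121.1] yaw 23.3
scene 300 ctr [707.3 344.6] size [39.6 45.9] yaw 83.7
side 724 ctr [456.9 -58.2] size [ 48.9 120.2] yaw 24.5
side 791 ctr [ 613.9 -253.6] size [ 50.4 127.8] yaw -1.0
side 851 ctr [ 475.6 -384.8] size [46.2 97.8] yaw 6.5
wrist 3520 ctr [457.3 -57.4] size [ 45.3 118. ] yaw 24.0
[517.  237.3 341.3] [-3.142  0.    -0.   ] 10.2
```

Request:
drive_tool(deltas="-0.015 0.05 0.01 -5 0.065; -0.03 0.1 0.03 -10 0.065; -0.045 0.15 0.06 -15 0.065; -0.06 0.2 0.1 -20 0.065; -0.08 0.25 0.14 -24 0.065; -0.099 0.3 0.18 -24 0.065; -0.099 0.3135 0.22 -24 0.065; -0.099 0.3135 0.25 -24 0.065; -0.099 0.3135 0.25 -24 0.065; -0.099 0.3135 0.25 -24 0.065")

```text
clock: 11.5
eef_pos: [418.8, -76.1, 92.1]
tool_rot: [3.141, -0.001, 0.419]
force: [0.4, -0.3, -0.4]
width: 65.0
```

```bash
python3 -c "
from car import *
carriers(['wrist'])
save(imaging.get_image('wrist'),'w4.png')"
```

```text
wrist 16903 ctr [456.5 -58. ] size [ 44.5 117.9] yaw 23.9
[419.1 -76.   92.4] [ 3.14e+00 -2.00e-03  4.20e-01] 11.6
```

View pics/w4.png

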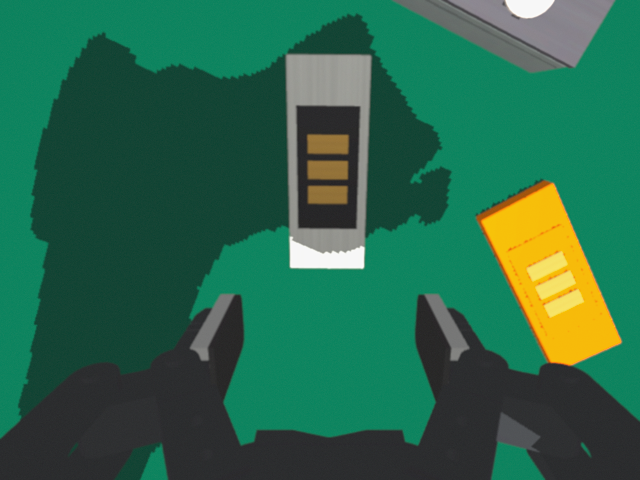

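Request:
drive_tool(deltas="-0.001 -0.001 0.03 0 0.065; -0.001 -0.001 0.06 0 0.065; -0.001 -0.001 0.08 0 0.065; -0.001 -0.001 0.091 0 0.065; -0.001 -0.001 0.091 0 0.065; -0.001 -0.001 0.091 0 0.065; -0.001 -0.001 0.091 0 0.03; -0.001 -0.001 0.091 0 0.03; -0.001 -0.001 0.091 0 0.03; -0.001 -0.001 0.091 0 0.03; -0.001 -0.001 0.091 0 0.03")

```text
clock: 12.98
eef_pos: [424.2, -78.6, 9.2]
tool_rot: [-3.14, 0.004, 0.415]
force: [-1.7, -2.7, 33.8]
width: 29.7
```

Request:
drive_tool(deltas="0 0 -0.02 0 0.03; 0 0 -0.04 0 0.065; 0 0 -0.08 0 0.065; 0 0 -0.09 0 0.065; 0 0 -0.09 0 0.065; 0 0 -0.09 0 0.065")

```text
clock: 13.72
eef_pos: [422.5, -76.4, 95.3]
tool_rot: [-3.134, 0.01, 0.419]
force: [-0.3, -0.0, 0.1]
width: 65.0
```

```bash
python3 -c "
from car import *
carriers(['wrist'])
s=ctrl.read_state(); print(s['force'],s['qpos'])
save(imaging.get_image('wrist'),'w5.png')"
```

```text
wrist 16358 ctr [455.9 -56.3] size [ 44.6 117.8] yaw 23.3
[422.4 -76.5  95.2] [-3.134  0.011  0.419] 13.8
[-0.68175516  0.27548453 -0.38162568] [-0.30273434  0.66825553  0.62632972  2.23413472 -0.84593709  0.50647564
 -0.15435742]
```

View pics/w5.png

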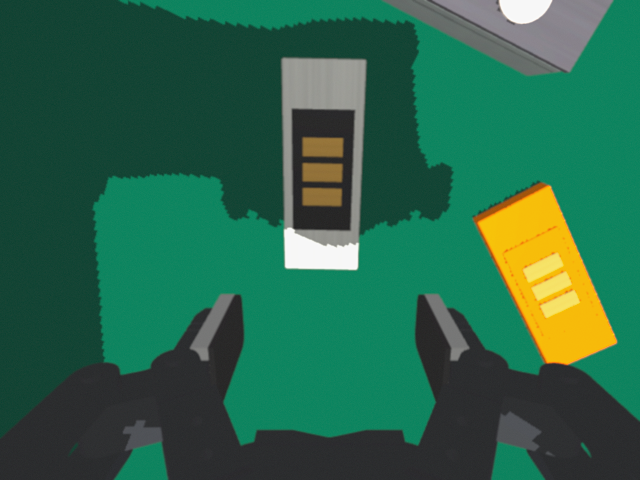

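Request:
drive_tool(deltas="0.01 -0.003 0 0 0.065; 0.021 -0.005 0 0 0.065; 0.021 -0.005 0 0 0.065; 0.021 -0.005 0 0 0.065; 0.021 -0.005 0 0 0.065")

```text
clock: 14.45
eef_pos: [439.8, -63.8, 95.8]
tool_rot: [-3.135, 0.01, 0.419]
force: [0.5, 1.3, 0.4]
width: 65.3
```

```bash
python3 -c "
from car import *
carriers(['wrist'])
s=ctrl.read_state(); print(s['force'],s['qpos'])"
```

```text
wrist 14978 ctr [455.9 -56.3] size [ 44.1 118.1] yaw 23.0
[439.8 -63.9  95.8] [-3.135  0.01   0.418] 14.5
[ 0.23397227  0.04355797 -0.44232939] [-0.34449474  0.68419531  0.64456227  2.19634118 -0.8357427   0.53726737
 -0.20476454]
```

Request:
drive_tool(deltas="0 0 0.03 0 0.065; 0 0 0.06 0 0.065; 0 0 0.08 0 0.065; 0 0 0.095 0 0.065; 0 0 0.095 0 0.065; 0 0 0.095 0 0.065")

```text
clock: 15.25
eef_pos: [439.1, -63.8, 1.2]
tool_rot: [-3.135, 0.009, 0.418]
force: [0.4, 0.0, 0.5]
width: 64.9
```

Reached. Grip and lift.

Request:
drive_tool(deltas="0 0 0 0 0.02; 0 0 0 0 0.02; 0 0 0 0 0.02; 0 0 0 0 0.02; 0 0 0 0 0.02; 0 0 -0.02 0 0.02; 0 0 -0.05 0 0.02; 0 0 -0.08 0 0.02; 0 0 -0.08 0 0.02")

```text
clock: 16.38
eef_pos: [441.2, -63.5, 82.5]
tool_rot: [-3.137, 0.006, 0.42]
force: [-0.8, 0.4, -1.1]
width: 41.7
```

```bash
cat > held.py <<'E'
from h import *
def held(pic=None,lo=None,hi=None,cut=None):
    s=ctrl.read_state(); t=s['eef_pos']; im=imaging.get_image('wrist'); P=cloud(im)
    lo=t[2]-4 if lo is None else lo; hi=t[2]+18 if hi is None else hi
    m=(P[...,2]>lo)&(P[...,2]<hi)&(np.hypot(P[...,0]-t[0],P[...,1]-t[1])<125)
    m[430:]=False
    col=im['color'].astype(int); 
    n,l,st,c=cv2.connectedComponentsWithStats(m.astype(np.uint8))
    for i in range(1,n):
        if st[i,4]<2000: continue
        mm=l==i; q=P[mm]; A=np.c_[q[:,:2],np.ones(len(q))]; k=np.linalg.lstsq(A,q[:,2],rcond=None)[0]
        r=cv2.minAreaRect(q[:,:2].astype(np.float32)); print(st[i,4],'ctr',np.round(r[0],1),np.round(r[1],1),round(r[2],2),'plane slopes',np.round(k[:2],4),'z',np.median(q[:,2]).round(1))
    print(np.round(t,1),np.round(s['tool_rot'],4),np.round(s['force'],1),round(s['width'],1),round(s['clock'],1))
    if pic: save(im,pic)
E
python3 -c "
from held import *
held('w6.png')"
```

```text
39144 ctr [457.1 -55.8] [118.7  69.7] 24.12 plane slopes [-0.0053 -0.0005] z 90.3
[441.2 -63.5  82.5] [-3.1374  0.0062  0.42  ] [-0.8  0.4 -1.1] 41.7 16.4
```

View pics/w6.png

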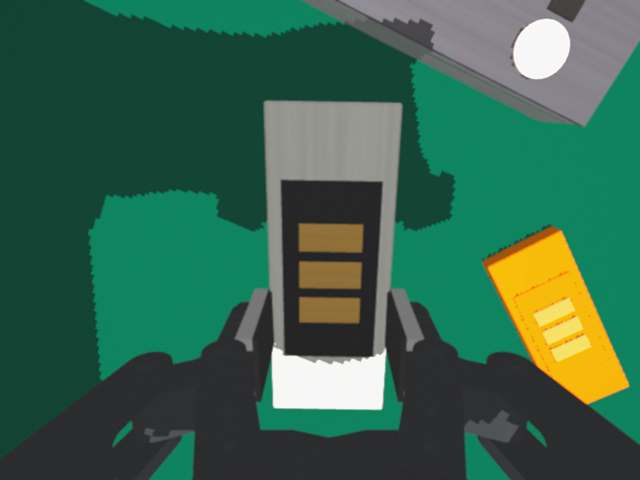

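Request:
drive_tool(deltas="0.015 -0.03 0 4 0.02; 0.03 -0.06 0 8 0.02; 0.045 -0.09 0 12 0.02; 0.06 -0.12 0 16 0.02; 0.07 -0.1446 0 19.3 0.02; 0.07 -0.1446 0 19.3 0.02; 0.07 -0.1446 0.03 19.3 0.02; 0.07 -0.1446 0.03 19.3 0.02; 0.07 -0.1446 0.03 19.3 0.02")

```text
clock: 17.55
eef_pos: [444.7, 96.0, 51.3]
tool_rot: [-3.139, 0.011, 0.081]
force: [0.6, 0.2, -0.2]
width: 41.8
```

```bash
cat >> held.py <<'E'
def slab(pic=None):
    # held carrier pose from bright top, using area in front of fingers
    s=ctrl.read_state(); t=s['eef_pos']; im=imaging.get_image('wrist'); P=cloud(im); y=s['tool_rot'][2]
    u=np.array([np.cos(y),np.sin(y)]); v=np.array([-u[1],u[0]]); d=P[...,:2]-t[:2]; a=d@u; b=d@v
    m=(abs(P[...,2]-t[2]-8.5)<5)&(abs(b)<40)&(a>14)&(a<130)
    rows=[]
    for aa in range(16,130,4):
        q=m&(abs(a-aa)<2)
        if q.sum()>20: rows.append((aa,b[q].min(),b[q].max()))
    rows=np.array(rows)
    print('nose a',a[m].max().round(1),'n',len(rows))
    if len(rows)>3:
        mid=rows[1:-1]; k=np.polyfit(mid[:,0],(mid[:,1]+mid[:,2])/2,1); print('mid offset at 0',k[1].round(2),'yaw rel deg',np.degrees(k[0]).round(2),'width',(mid[:,2]-mid[:,1]).mean().round(1))
    print('tcp',np.round(t,1),np.round(s['tool_rot'],4),np.round(s['force'],1),round(s['width'],1),round(s['clock'],1))
    if pic: save(im,pic)
    return im,P
E
python3 - <<'E'
from held import *
im,P=slab('w7.png')
u=np.array([np.cos(.0838),np.sin(.0838)]); v=np.array([-u[1],u[0]])
st=P[(P[...,2]>48)&(P[...,2]<58)&(P[...,0]>590)&(P[...,1]<240)&(P[...,1]>50)]
print(cv2.minAreaRect(st[:,:2].astype(np.float32)) if len(st)>50 else len(st))
m=(abs(P[...,2]-39.5)<2.5)&(P[...,0]>515)&(P[...,0]<630)&(P[...,1]>55)&(P[...,1]<235)
n,l,s,c=cv2.connectedComponentsWithStats(m.astype(np.uint8))
for i in range(1,n):
    if s[i,4]>300:
        q=P[l==i][:,:2]; d=q-np.array([532.1,104.5]); a=d@u; b=d@v
        k=[(np.percentile(b[abs(a-x)<3],[1,99]).round(1).tolist()) for x in (15,40,65) if (abs(a-x)<3).sum()>10]
        print(s[i,4],'a',a.min().round(1),a.max().round(1),k)
E
```

```text
nose a 76.9 n 16
mid offset at 0 0.32 yaw rel deg -0.82 width 44.0
tcp [444.7  96.   51.3] [-3.1391  0.0114  0.0806] [ 0.6  0.2 -0.2] 41.8 17.6
0
2633 a -1.2 21.2 [[95.4, 110.0]]
3169 a -1.1 21.2 [[42.4, 61.0]]
2942 a -1.0 21.3 [[18.2, 36.4]]
2696 a 1.7 21.3 [[-35.3, -17.0]]
```

View pics/w7.png

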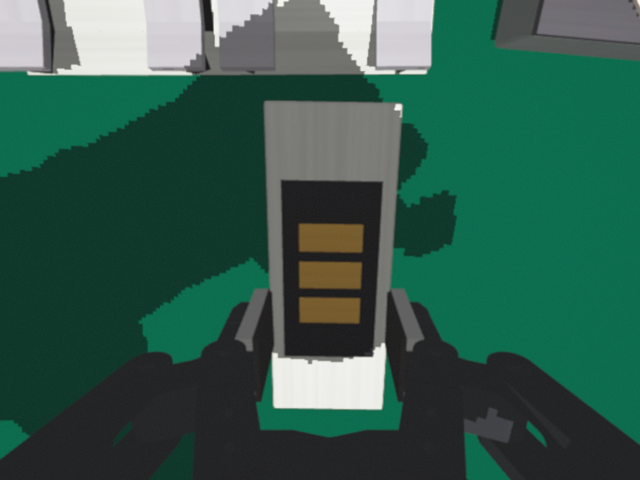

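Request:
drive_tool(deltas="0 -0.0014 0.012 -1 0.02; 0 -0.0014 0.025 -1 0.02; 0 -0.0014 0.025 -1 0.02; 0 -0.0014 0.025 -1 0.02; 0.004 -0.0014 0.025 -1 0.02; 0.008 -0.0014 0.025 -1 0.02; 0.008 -0.0014 0.025 -1 0.02")

```text
clock: 18.48
eef_pos: [452.9, 99.2, 26.1]
tool_rot: [-3.139, 0.01, 0.1]
force: [-0.5, -0.5, -0.5]
width: 41.9
```

```bash
cat >> held.py <<'E'
def deep(P,n0=(532.1,104.5),yaw=.0838):
    u=np.array([np.cos(yaw),np.sin(yaw)]); v=np.array([-u[1],u[0]])
    m=(abs(P[...,2]-39.5)<2.0)&(P[...,0]>515)&(P[...,0]<630)
    n,l,s,c=cv2.connectedComponentsWithStats(m.astype(np.uint8))
    for i in range(1,n):
        if s[i,4]>300:
            q=P[l==i][:,:2]; d=q-np.array(n0); a=d@u; b=d@v
            k=[(np.percentile(b[abs(a-x)<2],[1,99]).round(1).tolist()) for x in (5,15,40) if (abs(a-x)<2).sum()>10]
            print(' lip',s[i,4],'a',a.min().round(1),a.max().round(1),k)
    t=ctrl.read_state()['eef_pos'][:2]-np.array(n0); print('tcp a,b',(t@u).round(1),(t@v).round(1))
E
python3 - <<'E'
from held import *
im,P=slab('w8.png'); deep(P)
E
```

```text
nose a 105.5 n 23
mid offset at 0 -1.44 yaw rel deg 1.8 width 53.0
tcp [452.9  99.2  26.1] [-3.1387  0.0102  0.0999] [-0.5 -0.5 -0.5] 41.9 18.5
 lip 4400 a -0.9 23.8 [[42.3, 61.3], [42.5, 61.2]]
 lip 4360 a -0.8 24.4 [[18.2, 35.7], [18.2, 36.6]]
 lip 4540 a -0.7 25.0 [[-35.1, -16.8], [-35.1, -16.9]]
 lip 2902 a 9.0 25.5 [[-85.2, -71.4]]
 lip 632 a -1.1 21.0 [[95.1, 97.4], [95.1, 97.2]]
tcp a,b -79.7 1.3
```

View pics/w8.png

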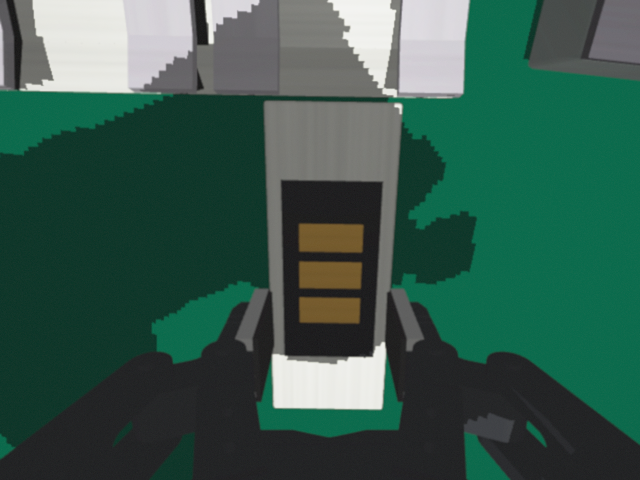

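```bash
cat >> held.py <<'E'
def slab2(P,n0=(532.1,104.5),yaw=.0838,amin=-65,amax=-4,zt=None):
    u=np.array([np.cos(yaw),np.sin(yaw)]); v=np.array([-u[1],u[0]]); s=ctrl.read_state(); t=s['eef_pos']
    zt=t[2]+8.3 if zt is None else zt
    d=P[...,:2]-np.array(n0); a=d@u; b=d@v; bt=(t[:2]-np.array(n0))@v
    m=(abs(P[...,2]-zt)<3)&(abs(b-bt)<32)&(a>amin)&(a<amax)
    rows=[]
    for x in np.arange(amin+2,amax-1,4):
        q=m&(abs(a-x)<2)
        if q.sum()>40: rows.append((x,np.percentile(b[q],.5),np.percentile(b[q],99.5)))
    r=np.array(rows); mid=(r[:,1]+r[:,2])/2; k=np.polyfit(r[:,0],mid,1)
    print('slab b at mouth',k[1].round(2),'yaw-bay deg',np.degrees(k[0]).round(2),'w',(r[:,2]-r[:,1]).mean().round(1),'a max',a[m].max().round(1),'z',np.median(P[m][:,2]).round(1))
    K=np.linalg.lstsq(np.c_[a[m],b[m],np.ones(m.sum())],P[m][:,2],rcond=None)[0]; print('slope along a',K[0].round(4))
E
python3 - <<'E'
from held import *
P=cloud(imaging.get_image('wrist')); slab2(P)
E
```

```text
slab b at mouth 1.9 yaw-bay deg 0.22 w 43.4 a max -4.0 z 33.6
slope along a -0.018
```

Request:
drive_tool(deltas="0 0.0013 -0.0013 0 0.02; 0 0.0013 -0.0013 0 0.02; 0.004 0.0014 -0.0013 0 0.02; 0.008 0.0014 -0.0013 0 0.02; 0.012 0.0015 -0.0013 0 0.02; 0.016 0.0015 -0.0013 0 0.02; 0.02 0.0016 -0.0013 0 0.02; 0.02 0.0016 -0.0013 0 0.02")

```text
clock: 19.58
eef_pos: [472.7, 99.5, 27.1]
tool_rot: [-3.139, 0.011, 0.1]
force: [-0.3, 0.1, -1.5]
width: 41.8
```

```bash
python3 - <<'E'
from held import *
im=imaging.get_image('wrist');P=cloud(im);save(im,'w9.png'); slab2(P,amin=-45); deep(P); print(ctrl.read_state()['force'])
E
```

```text
slab b at mouth 0.37 yaw-bay deg 0.01 w 43.3 a max -4.0 z 34.8
slope along a -0.0164
 lip 8759 a -0.9 43.8 [[42.4, 61.0], [42.4, 60.7], [42.4, 61.0]]
 lip 8537 a 3.7 44.2 [[17.9, 35.5], [18.2, 36.6], [18.3, 36.5]]
 lip 8736 a -0.2 45.1 [[-35.4, -16.9], [-35.2, -17.0], [-35.0, -16.9]]
 lip 7561 a 8.6 45.4 [[-92.1, -71.4], [-85.8, -73.4]]
 lip 1681 a -1.0 37.6 [[95.1, 100.9], [95.2, 101.2]]
tcp a,b -59.9 -0.0
[-0.19273081  0.20562579 -0.31299492]
```

View pics/w9.png

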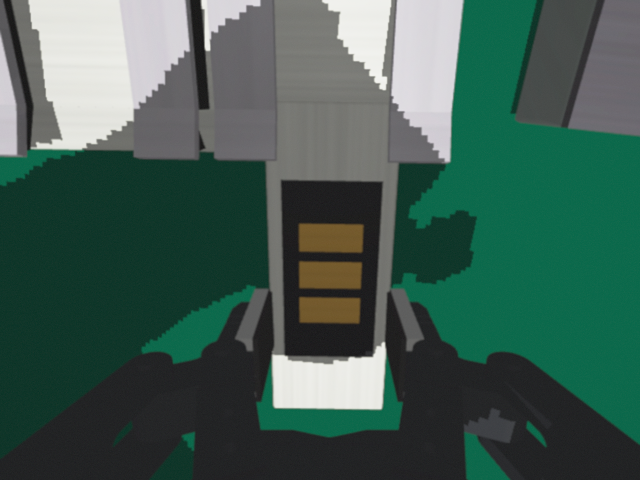

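Request:
drive_tool(deltas="0.006 0.0001 0 0 0.02; 0.012 0.0002 0 0 0.02; 0.018 0.0003 0 0 0.02; 0.024 0.0004 0 0 0.02; 0.03 0.0005 0 0 0.02; 0.036 0.0006 0 0 0.02; 0.042 0.0007 0 0 0.02; 0.042 0.0007 0 0 0.02")

```text
clock: 20.62
eef_pos: [514.8, 103.0, 26.6]
tool_rot: [-3.139, 0.011, 0.1]
force: [0.0, 0.0, -1.0]
width: 41.8
```

Request:
drive_tool(deltas="0 0 0 0 0.055; 0 0 0 0 0.055; 0 0 0 0 0.055; -0.009 0 0 0 0.055; -0.018 0 0 0 0.055; -0.026 0 0 0 0.055; -0.026 0 0 0 0.055; -0.026 0 0 0 0.02; -0.026 0 0 0 0.02; -0.026 0 0 0 0.02; -0.026 0 0 0 0.02")

```text
clock: 22.0
eef_pos: [488.5, 100.3, 27.3]
tool_rot: [-3.138, 0.011, 0.1]
force: [-2.0, 0.1, 6.2]
width: 40.4
```

```bash
python3 - <<'E'
from held import *
im=imaging.get_image('wrist');P=cloud(im);save(im,'w10.png'); slab2(P,amin=-30); print(ctrl.read_state()['force'])
deep(P)
E
```

```text
slab b at mouth 0.9 yaw-bay deg 2.95 w 37.8 a max -4.0 z 33.0
slope along a 0.0114
[-1.80171124 -0.53347076  6.44910796]
 lip 11730 a -0.3 59.6 [[42.3, 60.5], [42.5, 60.9], [42.4, 61.1]]
 lip 11563 a -0.3 60.0 [[17.9, 36.9], [17.9, 36.6], [18.3, 36.5]]
 lip 11571 a 2.1 60.8 [[-35.4, -17.0], [-35.3, -17.1], [-35.2, -17.0]]
 lip 11308 a 8.0 61.2 [[-96.7, -71.6], [-90.5, -73.7]]
 lip 3103 a -0.6 51.5 [[95.4, 104.8], [95.1, 104.2], [95.2, 98.9]]
tcp a,b -43.8 -0.5
```

View pics/w10.png

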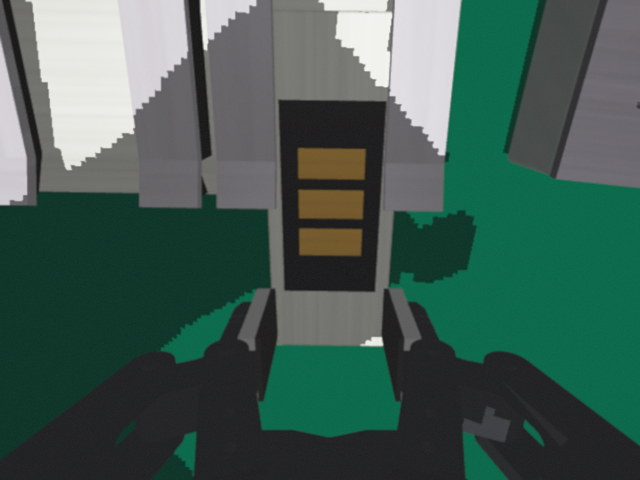

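Request:
drive_tool(deltas="0 0 0 0 0.055; 0 0 0 0 0.055; 0 0 0.003 0 0.055; 0 0 0.003 0 0.055; 0 0 0.003 0 0.02; 0 0 0.003 0 0.02; 0 0 0.003 0 0.02; 0 0 0.003 0 0.02; 0.006 0 0.002 0 0.02; 0.012 0 0.002 0 0.02; 0.018 0 0.002 0 0.02; 0.018 0 0.002 0 0.02")

```text
clock: 23.55
eef_pos: [493.9, 101.3, 24.0]
tool_rot: [-3.134, 0.033, 0.1]
force: [-23.6, -2.8, 23.0]
width: 41.6
```

```bash
python3 - <<'E'
from held import *
im=imaging.get_image('wrist');P=cloud(im);save(im,'w11.png'); print(ctrl.read_state()['force'])
deep(P)
E
```

```text
[-23.5645059   -3.87455799  23.54437145]
 lip 13515 a -0.7 64.3 [[42.5, 61.2], [42.5, 61.0], [42.5, 61.1]]
 lip 13271 a 4.5 64.7 [[17.9, 36.3], [18.0, 36.4], [18.2, 36.4]]
 lip 13439 a 1.0 65.5 [[-35.6, -17.0], [-35.3, -17.0], [-35.2, -17.0]]
 lip 10344 a 8.4 65.7 [[-94.2, -71.5], [-87.7, -73.8]]
 lip 2419 a -0.8 44.3 [[95.4, 103.9], [95.4, 103.0], [94.8, 97.1]]
tcp a,b -38.3 0.0
```

View pics/w11.png

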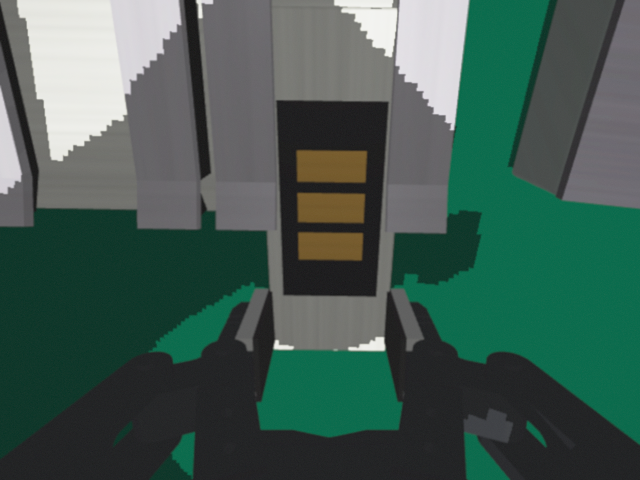

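Request:
drive_tool(deltas="-0.012 0 0 0 0.02; -0.012 0 -0.001 0 0.02; -0.012 0 -0.002 0 0.02; -0.012 0 -0.002 0 0.02")

```text
clock: 24.1
eef_pos: [494.9, 101.2, 26.6]
tool_rot: [-3.138, 0.011, 0.1]
force: [-0.2, 1.3, -1.4]
width: 42.0
```

```bash
python3 - <<'E'
from held import *
im=imaging.get_image('wrist');P=cloud(im);print(ctrl.read_state()['force']); slab2(P,amin=-30,amax=-2,zt=34)
u=np.array([np.cos(.0838),np.sin(.0838)]); v=np.array([-u[1],u[0]]); d=P[...,:2]-np.array([532.1,104.5]);a=d@u;b=d@v
m=(abs(b-.5)<12)&(a>-75)&(a<70)&(P[...,2]>26)&(P[...,2]<42)
for x in range(-64,66,6):
    q=m&(abs(a-x)<2)
    if q.sum()>10: print(x,q.sum(),np.median(P[q][:,2]).round(1),end=' | ')
E
```

```text
[ 0.76391387 -0.03285279 -1.81159741]
slab b at mouth 1.41 yaw-bay deg 6.42 w 46.3 a max -2.0 z 33.8
slope along a 0.0356
-52 289 32.3 | -46 567 32.6 | -40 593 32.7 | -34 611 32.8 | -28 581 33.2 | -22 661 33.7 | -16 697 33.8 | -10 724 34.4 | -4 774 34.5 | 2 762 34.5 | 8 817 34.9 | 14 840 34.6 | 20 896 35.2 | 26 945 35.0 | 32 990 35.0 | 38 1039 35.2 | 44 1065 34.8 | 50 1143 35.0 | 56 1183 35.2 | 62 1253 35.3 |
```

Request:
drive_tool(deltas="0 0 0 0 0.06; 0 0 0 0 0.06; 0 0 0 0 0.06; -0.01 0 0 0 0.06; -0.02 0 0 0 0.06; -0.032 0 0 0 0.06; -0.032 0 0 0 0.06")

```text
clock: 25.02
eef_pos: [460.9, 97.8, 27.3]
tool_rot: [-3.138, 0.013, 0.099]
force: [0.4, -0.2, -1.0]
width: 60.1
```

```bash
cat >> held.py <<'E'
def prof(P,n0=(532.1,104.5),yaw=.0838,bc=0.6,half=12,a0=-70,a1=90):
    u=np.array([np.cos(yaw),np.sin(yaw)]); v=np.array([-u[1],u[0]]); d=P[...,:2]-np.array(n0);a=d@u;b=d@v
    m=(abs(b-bc)<half)&(a>a0)&(a<a1)&(P[...,2]>26)&(P[...,2]<42)
    print('tail a',np.percentile(a[m],.3).round(1),'nose',np.percentile(a[m],99.8).round(1))
    print([(x,np.median(P[m&(abs(a-x)<2)][:,2]).round(1)) for x in range(-64,86,8) if (m&(abs(a-x)<2)).sum()>10])
E
python3 - <<'E'
from held import *
im=imaging.get_image('wrist');P=cloud(im);save(im,'w12.png');print(ctrl.read_state()['eef_pos'],ctrl.read_state()['force']); prof(P)
im=imaging.get_image('side');P=cloud(im);prof(P)
E
```

```text
[462.06886269  97.75890427  27.35477528] [0.05446629 0.18206906 0.46384321]
tail a -52.2 nose 33.3
[(-48, np.float64(30.7)), (-40, np.float64(31.0)), (-32, np.float64(31.4)), (-24, np.float64(32.2)), (-16, np.float64(32.5)), (-8, np.float64(33.3)), (0, np.float64(33.3)), (8, np.float64(34.0)), (16, np.float64(34.3)), (24, np.float64(34.5)), (32, np.float64(34.4))]
tail a -47.3 nose 89.1
[(24, np.float64(33.9)), (32, np.float64(34.3))]
```

View pics/w12.png

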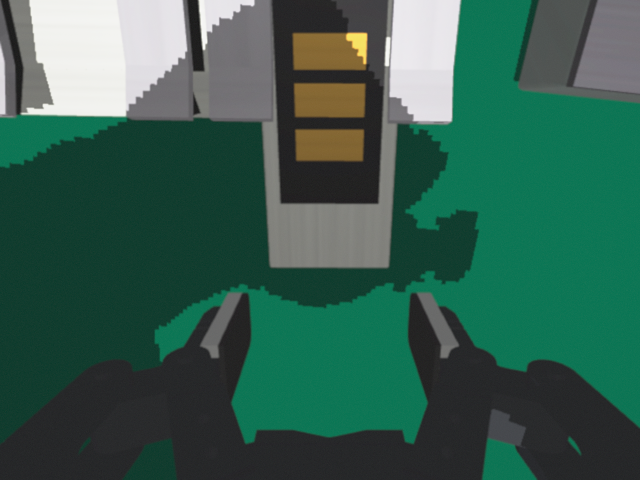

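Request:
drive_tool(deltas="0 0 0.004 0 0.06; 0.01 -0.0002 0.004 0 0.06; 0.02 -0.0004 0.004 0 0.06; 0.034 -0.0006 0.004 0 0.06; 0.034 -0.0006 0.004 0 0.06; 0.034 -0.0006 0.004 0 0.03; 0.034 -0.0006 0.004 0 0.03; 0.034 -0.0006 0.004 0 0.03; 0.034 -0.0006 0.004 0 0.03")

```text
clock: 26.25
eef_pos: [495.9, 101.7, 23.0]
tool_rot: [-3.138, 0.011, 0.099]
force: [-2.0, -0.2, 4.7]
width: 42.1
```

```bash
python3 - <<'E'
from held import *
im=imaging.get_image('wrist');P=cloud(im);print(ctrl.read_state()['force']); prof(P)
E
```

```text
[-0.93603819 -0.34823431  4.50184057]
tail a -52.1 nose 64.6
[(-48, np.float64(30.3)), (-40, np.float64(30.7)), (-32, np.float64(31.1)), (-24, np.float64(32.0)), (-16, np.float64(32.3)), (-8, np.float64(33.1)), (0, np.float64(33.2)), (8, np.float64(33.8)), (16, np.float64(34.2)), (24, np.float64(34.4)), (32, np.float64(34.5)), (40, np.float64(34.5)), (48, np.float64(34.7)), (56, np.float64(35.1)), (64, np.float64(35.3))]
```

Request:
drive_tool(deltas="0 0 -0.001 0 0.03; 0 0 -0.002 0 0.03; 0 0 -0.003 0 0.03; 0 0 -0.003 0 0.03")

```text
clock: 26.8
eef_pos: [495.9, 101.8, 25.6]
tool_rot: [-3.138, 0.012, 0.1]
force: [0.1, 0.7, -2.8]
width: 41.9
```

```bash
python3 - <<'E'
from held import *
im=imaging.get_image('wrist');P=cloud(im);print(ctrl.read_state()['force']); prof(P)
E
```

```text
[-0.92847393 -0.27373988 -3.88273931]
tail a -52.0 nose 64.7
[(-48, np.float64(33.2)), (-40, np.float64(33.3)), (-32, np.float64(33.5)), (-24, np.float64(34.2)), (-16, np.float64(34.3)), (-8, np.float64(34.9)), (0, np.float64(34.8)), (8, np.float64(35.3)), (16, np.float64(35.3)), (24, np.float64(35.4)), (32, np.float64(35.2)), (40, np.float64(35.1)), (48, np.float64(35.0)), (56, np.float64(35.2)), (64, np.float64(35.2))]
```

Request:
drive_tool(deltas="0 0 0.0005 0 0.03; 0.003 0 0.0005 0 0.03; 0.006 0.0001 0.0005 0 0.03; 0.009 0.0002 0.0005 0 0.03; 0.012 0.0002 0.0005 0 0.03; 0.012 0.0002 0.0005 0 0.03")

```text
clock: 27.6
eef_pos: [508.9, 102.8, 25.2]
tool_rot: [-3.139, 0.01, 0.1]
force: [0.2, 0.3, -2.5]
width: 41.7
```

Request:
drive_tool(deltas="0.003 0 0 0 0.03; 0.006 0.0001 0 0 0.03; 0.008 0.0001 0 0 0.03; 0.010 0.0002 0 0 0.03; 0.010 0.0002 0 0 0.03")

```text
clock: 28.22
eef_pos: [516.9, 103.6, 24.8]
tool_rot: [-3.138, 0.013, 0.099]
force: [-3.6, 0.2, -0.9]
width: 41.9
```

```bash
python3 - <<'E'
from held import *
im=imaging.get_image('wrist');P=cloud(im);save(im,'w13.png');print(ctrl.read_state()['force']); prof(P)
E
```

```text
[-4.13221903 -0.96151052 -2.12294622]
tail a -31.0 nose 82.6
[(-32, np.float64(32.0)), (-24, np.float64(32.4)), (-16, np.float64(32.6)), (-8, np.float64(32.9)), (0, np.float64(33.5)), (8, np.float64(34.0)), (16, np.float64(34.4)), (24, np.float64(34.6)), (32, np.float64(34.6)), (40, np.float64(35.0)), (48, np.float64(34.9)), (56, np.float64(35.0)), (64, np.float64(34.8)), (72, np.float64(35.0)), (80, np.float64(35.2))]
```

View pics/w13.png

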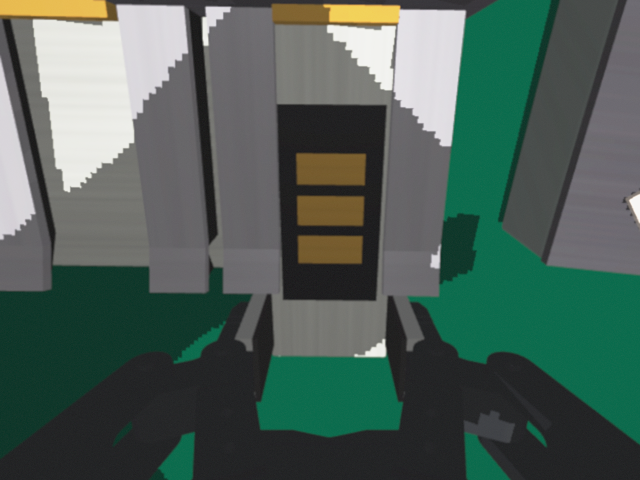

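Request:
drive_tool(deltas="0.003 0 0 0 0.03; 0.006 0.0001 0 0 0.03; 0.006 0.0001 0 0 0.03")

```text
clock: 28.65
eef_pos: [517.0, 103.7, 24.4]
tool_rot: [-3.136, 0.024, 0.099]
force: [-15.9, -1.9, 7.1]
width: 42.3
```

```bash
python3 - <<'E'
from held import *
im=imaging.get_image('wrist');P=cloud(im);save(im,'w14.png');print(ctrl.read_state()['force']); prof(P)
E
```

```text
[-16.12543209  -1.24092679   7.28053238]
tail a -30.9 nose 82.5
[(-32, np.float64(31.5)), (-24, np.float64(32.0)), (-16, np.float64(32.2)), (-8, np.float64(32.6)), (0, np.float64(33.2)), (8, np.float64(33.7)), (16, np.float64(34.2)), (24, np.float64(34.4)), (32, np.float64(34.5)), (40, np.float64(34.9)), (48, np.float64(34.7)), (56, np.float64(35.0)), (64, np.float64(34.7)), (72, np.float64(35.0)), (80, np.float64(35.2))]
```

View pics/w14.png

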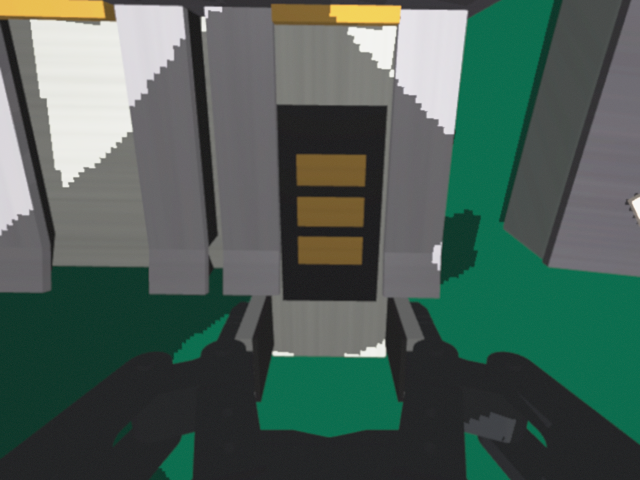

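Request:
drive_tool(deltas="-0.006 0 -0.001 0 0.03; -0.006 0 -0.001 0 0.03; -0.006 0 -0.001 0 0.058; -0.006 0 -0.001 0 0.058; -0.006 0 -0.001 0 0.058; -0.006 0 -0.03 0 0.058; -0.006 0 -0.06 0 0.058; -0.03 0 -0.09 0 0.058; -0.03 0 -0.12 0 0.058; -0.03 0 -0.12 0 0.058")

```text
clock: 29.95
eef_pos: [497.8, 100.9, 147.5]
tool_rot: [-3.138, 0.005, 0.1]
force: [-0.3, 0.4, 0.8]
width: 58.1
```

```bash
python3 - <<'E'
from held import *
import car
im=imaging.get_image('wrist');P=cloud(im);save(im,'w15.png');print(ctrl.read_state()['force']); prof(P); deep(P)
car.carriers(('scene','side'))
E
```

```text
[ 0.02544942 -0.13303282 -0.52144243]
tail a -31.0 nose 83.1
[(-32, np.float64(33.1)), (-24, np.float64(33.2)), (-16, np.float64(33.2)), (-8, np.float64(33.3)), (0, np.float64(33.7)), (8, np.float64(34.0)), (16, np.float64(34.2)), (24, np.float64(34.2)), (32, np.float64(33.9)), (40, np.float64(34.2)), (48, np.float64(33.8)), (56, np.float64(33.8)), (64, np.float64(33.3)), (72, np.float64(33.4)), (80, np.float64(33.4))]
 lip 26505 a -0.5 91.4 [[-187.8, -118.4], [-184.7, -72.8], [-178.5, -74.6]]
 lip 4841 a -1.1 86.2 [[95.8, 112.9], [95.8, 114.1], [95.8, 114.3]]
 lip 9392 a 4.5 86.6 [[18.3, 60.6], [18.0, 60.8], [17.9, 60.9]]
 lip 4631 a 4.1 86.7 [[-35.4, -18.7], [-35.5, -17.2], [-35.2, -17.4]]
 lip 3437 a 3.6 68.1 [[156.8, 158.0], [156.2, 175.0], [153.6, 172.6]]
tcp a,b -35.4 -0.4
scene 433 ctr [ 476.2 -384.5] size [49.1 95.9] yaw 4.7
scene 692 ctr [ 612.6 -256. ] size [ 47.8 118.9] yaw -1.5
scene 325 ctr [709.  342.9] size [40.7 44.1] yaw -32.4
side 784 ctr [ 614.5 -255.7] size [ 48.8 124. ] yaw -0.3
side 845 ctr [ 477.7 -384.9] size [ 47.6 100.8] yaw 3.7
[495.6 101.1 144.8] [-3.138  0.011  0.1  ] 30.1
```

View pics/w15.png

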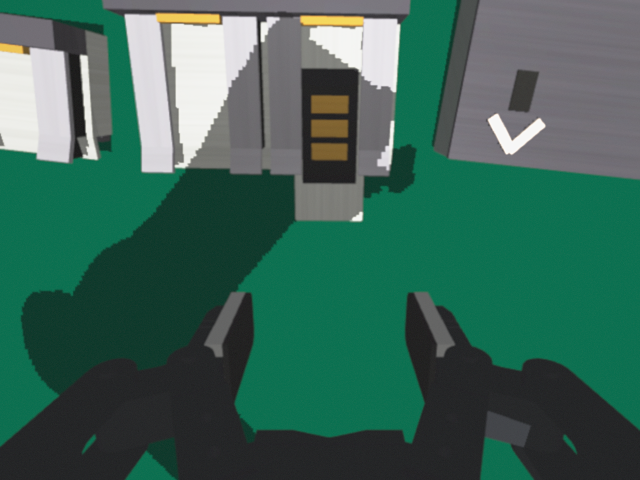

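Request:
drive_tool(deltas="0.005 0.05 0 1 0.065; 0.01 0.1 0 2 0.065; 0.015 0.15 0 3 0.065; 0.02 0.2 0 4 0.065; 0.026 0.25 0 5 0.065; 0.032 0.3 0 6 0.065; 0.0386 0.35 0 6.7 0.065; 0.0386 0.3606 0.02 6.7 0.065; 0.0386 0.3606 0.05 6.7 0.065; 0.0386 0.3606 0.05 6.7 0.065; 0.0386 0.3606 0.05 6.7 0.065")

```text
clock: 31.48
eef_pos: [569.4, -253.4, 93.6]
tool_rot: [-3.139, 0.012, -0.017]
force: [1.0, -0.2, 0.5]
width: 65.1
```

```bash
python3 -c "
from car import *
carriers(['wrist','scene'])
print(ctrl.read_state()['qpos'])"
```

```text
wrist 16913 ctr [ 612.5 -255.4] size [ 44.6 117.1] yaw -0.9
wrist 4535 ctr [ 498.5 -381.8] size [44.8 50.4] yaw 5.4
[ 569.9 -253.9   94.6] [-3.14   0.01  -0.017] 31.6
[-0.03344702  0.88545652  0.72035181  1.71044959 -0.74175931  0.8507119
 -0.56462195]
```

Request:
drive_tool(deltas="0 0.0008 0.03 0 0.065; 0 0.0008 0.06 0 0.065; 0 0.0008 0.08 0 0.065; 0 0.0008 0.093 0 0.065; 0 0.0008 0.093 0 0.065; 0 0.0008 0.093 0 0.065; 0 0.0008 0.093 0 0.03; 0 0.0008 0.093 0 0.03; 0 0.0008 0.093 0 0.03; 0 0.0008 0.093 0 0.03; 0 0.0008 0.093 0 0.03")

```text
clock: 32.95
eef_pos: [568.9, -255.1, 2.1]
tool_rot: [-3.14, 0.01, -0.017]
force: [-1.2, -0.1, 4.5]
width: 42.2
```

Request:
drive_tool(deltas="0 0 -0.02 0 0.03; 0 0 -0.05 0 0.03; 0 0 -0.09 0 0.03; 0 0 -0.14 0 0.03; 0 0 -0.14 0 0.03; 0 0 -0.14 0 0.03")

```text
clock: 33.7
eef_pos: [569.6, -254.4, 141.1]
tool_rot: [-3.139, 0.011, -0.017]
force: [0.3, 0.3, -1.4]
width: 42.0
```

```bash
python3 -c "
from held import *
slab('w16.png')"
```

```text
nose a 103.0 n 23
mid offset at 0 0.27 yaw rel deg 0.08 width 44.1
tcp [ 569.6 -254.4  141.1] [-3.1389  0.0112 -0.0173] [ 0.3  0.3 -1.4] 42.0 33.7
```

View pics/w16.png

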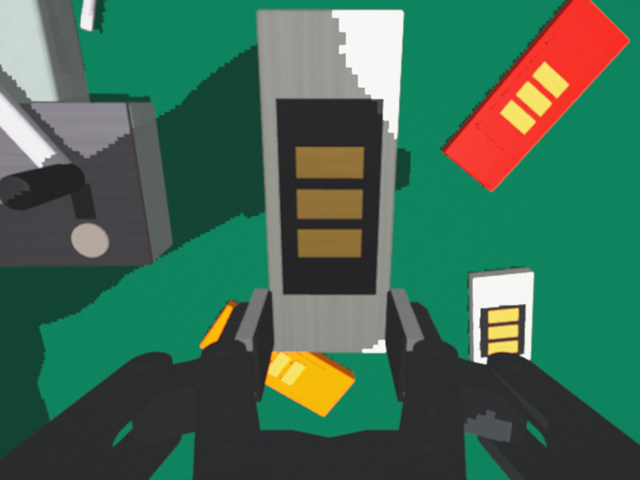

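Request:
drive_tool(deltas="-0.02 -0.04 0 -1 0.03; -0.04 -0.09 0 -2 0.03; -0.06 -0.14 0 -3 0.03; -0.08 -0.19 0 -4 0.03; -0.1 -0.24 0 -5 0.03; -0.12 -0.29 0 -5.8 0.03; -0.14 -0.34 0 -5.8 0.03; -0.155 -0.39 0 -5.8 0.03; -0.159 -0.4249 0 -5.8 0.03; -0.159 -0.4249 0 -5.8 0.03; -0.159 -0.4249 0.04 -5.8 0.03; -0.159 -0.4249 0.08 -5.8 0.03")

```text
clock: 35.25
eef_pos: [417.4, 171.8, 62.2]
tool_rot: [-3.14, 0.011, 0.083]
force: [0.8, 0.9, -1.0]
width: 41.6
```

Request:
drive_tool(deltas="0 0 0 0 0.03; 0 0 0 0 0.03")

```text
clock: 35.5
eef_pos: [418.0, 171.7, 64.0]
tool_rot: [-3.139, 0.011, 0.082]
force: [0.2, 0.1, -0.7]
width: 41.7
```

```bash
python3 -c "
from held import *
im,P=slab('w17.png'); deep(P); slab2(P,amin=-80); print(ctrl.read_state()['qpos'])"
```

```text
nose a 103.1 n 23
mid offset at 0 0.21 yaw rel deg 0.1 width 44.1
tcp [418.  171.7  64. ] [-3.1393  0.0106  0.0819] [ 0.2  0.1 -0.7] 41.7 35.5
tcp a,b -107.7 76.9
slab b at mouth 76.72 yaw-bay deg -0.02 w 43.3 a max -5.3 z 71.2
slope along a -0.0151
[-0.8548052   0.75580945  0.62314952  2.19553028 -0.97998367  0.50968382
 -0.94191456]
```

View pics/w17.png

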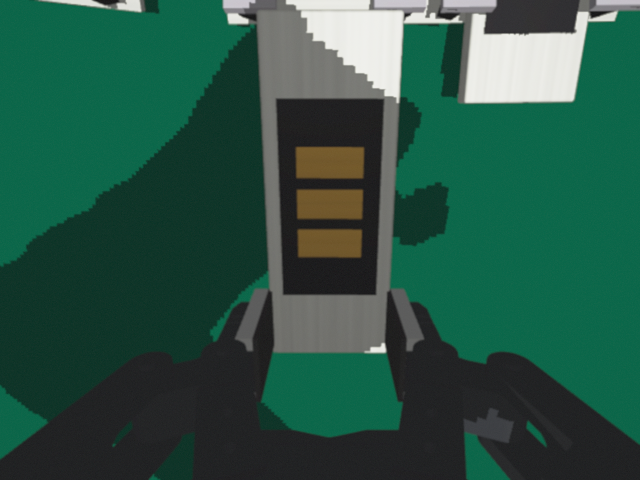

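Request:
drive_tool(deltas="0 -0.0015 0.018 0 0.03; 0 -0.0015 0.0354 0 0.03; 0 -0.0015 0.0354 0 0.03; 0 -0.0015 0.0354 0 0.03")

```text
clock: 36.05
eef_pos: [417.7, 174.4, 29.0]
tool_rot: [-3.138, 0.009, 0.084]
force: [0.1, -0.4, -1.3]
width: 42.2
```

```bash
python3 -c "
from held import *
im=imaging.get_image('wrist');P=cloud(im);save(im,'w18.png');deep(P); slab2(P,amin=-80,zt=35); s=ctrl.read_state();print(s['eef_pos'],s['tool_rot'],s['force'])"
```

```text
tcp a,b -108.2 79.3
slab b at mouth 79.59 yaw-bay deg 0.08 w 43.4 a max -5.1 z 36.2
slope along a -0.0149
[417.62247198 174.46508706  28.99423969] [-3.13831184  0.00924016  0.08370719] [ 0.14431724  0.0529972  -0.71722034]
```

View pics/w18.png

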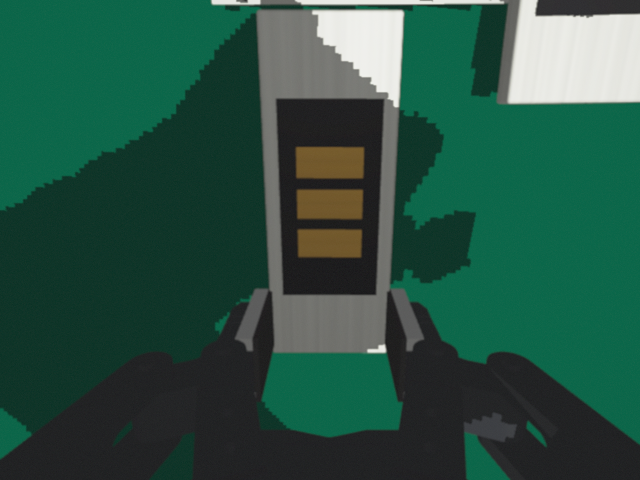

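Request:
drive_tool(deltas="0 0.0013 0.0012 0 0.03; 0 0.0013 0.0012 0 0.03; 0.004 0.0013 0.0012 0 0.03; 0.008 0.0013 0.0012 0 0.03; 0.012 0.0013 0.0012 0 0.03; 0.016 0.0013 0.0012 0 0.03; 0.02 0.0013 0.0012 0 0.03; 0.025 0.0013 0.0012 0 0.03; 0.025 0.0013 0.0012 0 0.03")

```text
clock: 37.22
eef_pos: [442.4, 175.2, 26.5]
tool_rot: [-3.139, 0.01, 0.084]
force: [0.6, 0.3, -1.0]
width: 41.8
```

```bash
python3 -c "
from held import *
im=imaging.get_image('wrist');P=cloud(im);save(im,'w19.png');deep(P); slab2(P,amin=-60,zt=35); s=ctrl.read_state();print(s['eef_pos'],s['tool_rot'],s['force'])"
```

```text
lip 1843 a 3.6 20.2 [[157.1, 158.9], [155.9, 170.3]]
 lip 3361 a 3.9 20.6 [[96.1, 114.7], [96.2, 114.4]]
 lip 3261 a 0.1 20.6 [[43.0, 61.1], [42.9, 61.1]]
 lip 3563 a -0.8 20.5 [[18.3, 37.0], [18.4, 37.0]]
tcp a,b -83.8 78.0
slab b at mouth 78.31 yaw-bay deg 0.11 w 43.3 a max -4.1 z 34.0
slope along a -0.0089
[442.0438311  175.17215909  26.4655489 ] [-3.13864491  0.01090309  0.08371778] [ 0.48112705  0.10495446 -0.57979312]
```

View pics/w19.png

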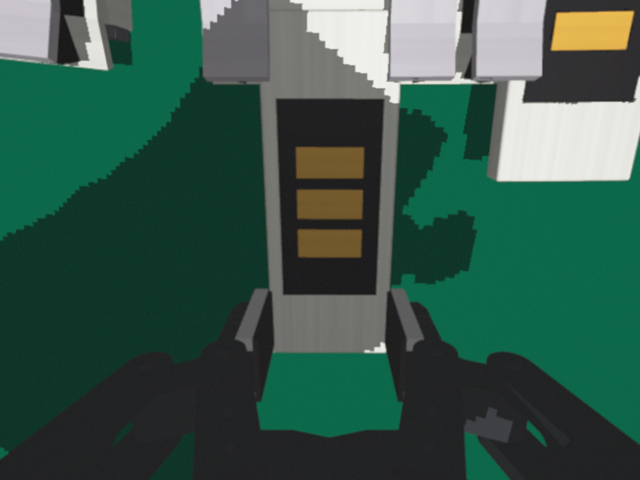

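Request:
drive_tool(deltas="0.006 0 -0.0005 0 0.03; 0.012 0 -0.0005 0 0.03; 0.018 0 -0.0005 0 0.03; 0.024 0 -0.0005 0 0.03; 0.03 0 -0.0005 0 0.03; 0.036 0 -0.0005 0 0.03; 0.042 0 -0.0005 0 0.03; 0.048 0 -0.0005 0 0.03; 0.054 0 -0.0005 0 0.03; 0.06 0 -0.0005 0 0.03; 0.06 0 -0.0005 0 0.03")

```text
clock: 38.65
eef_pos: [502.3, 180.2, 26.3]
tool_rot: [-3.139, 0.01, 0.084]
force: [-1.3, -0.1, -0.5]
width: 42.0
```

Request:
drive_tool(deltas="0.003 0 0 0 0.03; 0.006 0 0 0 0.03; 0.009 0 0 0 0.03; 0.012 0 0 0 0.03; 0.015 0 0 0 0.03; 0.015 0 0 0 0.03")

```text
clock: 39.4
eef_pos: [508.9, 180.9, 25.7]
tool_rot: [-3.136, 0.026, 0.084]
force: [-15.1, -2.6, 13.2]
width: 42.1
```

```bash
python3 -c "
from held import *
im=imaging.get_image('wrist');P=cloud(im);save(im,'w20.png');deep(P); prof(P,bc=78.2); s=ctrl.read_state();print(s['eef_pos'],s['tool_rot'],s['force'])"
```

```text
lip 16505 a -0.5 86.2 [[95.8, 114.4], [96.0, 114.5], [96.0, 114.6]]
 lip 33692 a -0.3 86.5 [[19.7, 60.9], [18.4, 60.9], [18.6, 60.8]]
 lip 418 a 65.9 79.9 []
 lip 11377 a 3.7 67.9 [[157.3, 158.5], [156.4, 175.5], [153.8, 172.8]]
 lip 2013 a -1.1 47.1 [[-23.9, -16.3], [-23.6, -16.3], [-18.1, -15.7]]
tcp a,b -16.7 78.0
tail a -31.0 nose 82.7
[(-32, np.float64(32.6)), (-24, np.float64(32.8)), (-16, np.float64(32.9)), (-8, np.float64(33.1)), (0, np.float64(33.6)), (8, np.float64(33.9)), (16, np.float64(34.2)), (24, np.float64(34.3)), (32, np.float64(34.1)), (40, np.float64(34.4)), (48, np.float64(34.0)), (56, np.float64(34.0)), (64, np.float64(33.7)), (72, np.float64(33.8)), (80, np.float64(33.8))]
[508.92751718 180.84064983  25.6668152 ] [-3.13654438  0.0256157   0.08438303] [-15.21776782  -2.29097805  12.78264383]
```

View pics/w20.png

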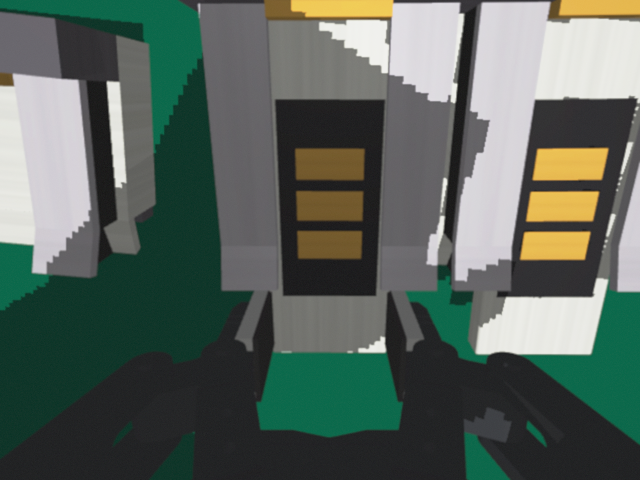

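Request:
drive_tool(deltas="-0.006 0 0 0 0.03; -0.006 0 0 0 0.03; -0.006 0 0 0 0.058; -0.006 0 0 0 0.058; -0.006 0 0 0 0.058; -0.006 0 -0.03 0 0.058; -0.006 0 -0.06 0 0.058; -0.006 0 -0.09 0 0.058; -0.03 0 -0.13 0 0.058; -0.03 0 -0.13 0 0.058")

```text
clock: 40.7
eef_pos: [488.8, 178.9, 158.8]
tool_rot: [-3.137, 0.007, 0.084]
force: [-0.6, -0.8, 0.8]
width: 57.9
```

```bash
python3 - <<'E'
from held import *
import car
from lev import lever
im=imaging.get_image('wrist');P=cloud(im);save(im,'w21.png');prof(P,bc=78.2);prof(P)
car.carriers(('scene','side')); lever()
E
```

```text
tail a -31.3 nose 82.8
[(-32, np.float64(33.0)), (-24, np.float64(33.3)), (-16, np.float64(33.1)), (-8, np.float64(33.4)), (0, np.float64(33.7)), (8, np.float64(34.0)), (16, np.float64(34.2)), (24, np.float64(34.1)), (32, np.float64(34.0)), (40, np.float64(34.2)), (48, np.float64(33.8)), (56, np.float64(33.7)), (64, np.float64(33.4)), (72, np.float64(33.4)), (80, np.float64(33.4))]
tail a -31.1 nose 83.1
[(-32, np.float64(33.2)), (-24, np.float64(33.3)), (-16, np.float64(33.3)), (-8, np.float64(33.3)), (0, np.float64(33.7)), (8, np.float64(34.0)), (16, np.float64(34.1)), (24, np.float64(34.3)), (32, np.float64(34.1)), (40, np.float64(34.2)), (48, np.float64(33.9)), (56, np.float64(33.9)), (64, np.float64(33.4)), (72, np.float64(33.3)), (80, np.float64(33.3))]
scene 435 ctr [ 475.6 -383.8] size [48.7 97.9] yaw 4.2
scene 312 ctr [707.7 341.9] size [37.3 47.6] yaw -52.0
side 845 ctr [ 476.3 -385.3] size [46.4 97.6] yaw 6.7
[488.3 179.1 156.1] [-3.138  0.011  0.084] 40.9
wrist none 0
scene 50 [ 607.2 -103.1   91. ] ang 0.599 r 88.8
side 40 [ 606.  -106.8   91.1] ang 0.625 r 91.9
```

View pics/w21.png

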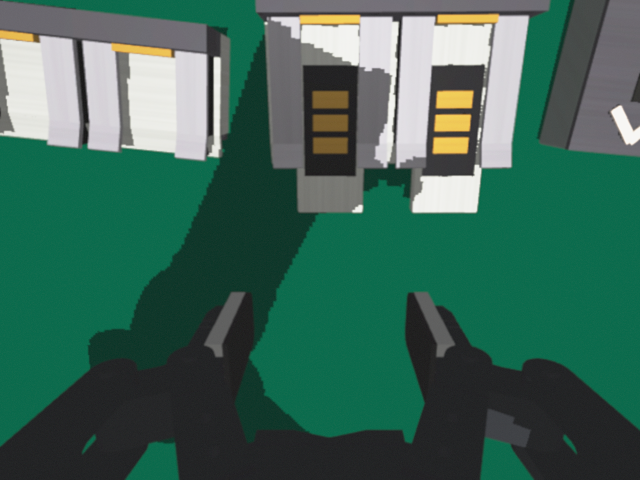

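Request:
drive_tool(deltas="-0.01 0.05 0 0 0.065; -0.018 0.1 0 0 0.065; -0.026 0.15 0 0 0.065; -0.034 0.2 0 0 0.065; -0.042 0.25 0 0 0.065; -0.05 0.3 0 0 0.065; -0.058 0.35 0 0 0.065; -0.066 0.4 0 0 0.065; -0.074 0.45 0 0 0.065; -0.082 0.5 0 0 0.065; -0.09 0.55 0 -0.7 0.065; -0.0906 0.561 0 -0.7 0.065")

```text
clock: 42.5
eef_pos: [442.8, -392.6, 155.3]
tool_rot: [-3.141, 0.013, 0.091]
force: [0.2, 0.0, -0.1]
width: 65.1
```

Request:
drive_tool(deltas="0 0 0.03 0 0.065; 0 0 0.06 0 0.065; 0 0 0.06 0 0.065; 0 0 0.06 0 0.065")

```text
clock: 43.0
eef_pos: [444.5, -387.9, 96.3]
tool_rot: [-3.139, 0.011, 0.096]
force: [0.1, -0.6, 0.7]
width: 65.2
```

```bash
python3 -c "
from car import *
carriers(['wrist'])
save(imaging.get_image('wrist'),'w22.png')
print(ctrl.read_state()['qpos'])"
```

```text
wrist 12522 ctr [ 476.1 -384.6] size [44.1 93.7] yaw 5.7
[ 444.7 -388.2   96.8] [-3.14   0.01   0.096] 43.0
[ 0.28575177  0.81797434  0.63957698  1.80711272 -0.67648793  0.75691911
 -0.18622202]
```

View pics/w22.png

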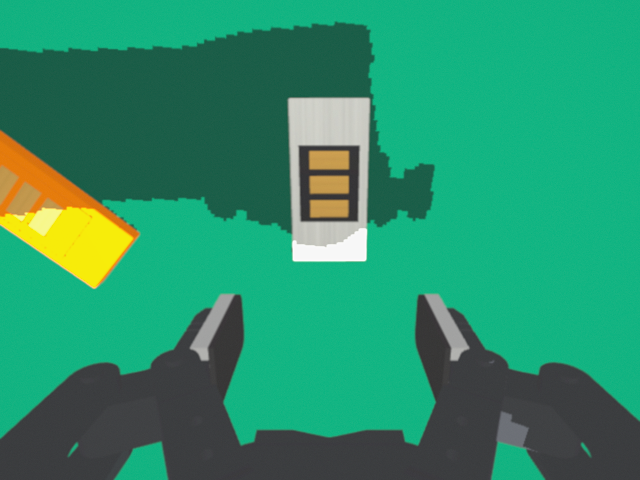

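Request:
drive_tool(deltas="0.0015 -0.0004 0.03 0 0.065; 0.0015 -0.0004 0.06 0 0.065; 0.0015 -0.0004 0.08 0 0.065; 0.0015 -0.0004 0.0955 0 0.065; 0.0015 -0.0004 0.0955 0 0.065; 0.0015 -0.0004 0.0955 0 0.065; 0.0015 -0.0004 0.0955 0 0.03; 0.0015 -0.0004 0.0955 0 0.03; 0.0015 -0.0004 0.0955 0 0.03; 0.0015 -0.0004 0.0955 0 0.03; 0.0015 -0.0004 0.0955 0 0.03")

```text
clock: 44.48
eef_pos: [445.0, -387.6, 1.6]
tool_rot: [-3.14, 0.01, 0.096]
force: [0.3, 0.5, 5.4]
width: 41.9
```

Request:
drive_tool(deltas="0 0 -0.02 0 0.03; 0 0 -0.05 0 0.03; 0 0 -0.09 0 0.03; 0 0 -0.12 0 0.03; 0 0 -0.12 0 0.03; 0 0 -0.12 0 0.03")

```text
clock: 45.22
eef_pos: [445.8, -386.7, 120.4]
tool_rot: [-3.138, 0.011, 0.096]
force: [1.0, 0.9, -1.1]
width: 41.8
```

```bash
python3 -c "
from held import *
slab('w23.png')"
```

```text
nose a 78.1 n 17
mid offset at 0 0.27 yaw rel deg 0.04 width 44.0
tcp [ 445.8 -386.7  120.4] [-3.1378  0.011   0.0962] [ 1.   0.9 -1.1] 41.8 45.2
```

View pics/w23.png

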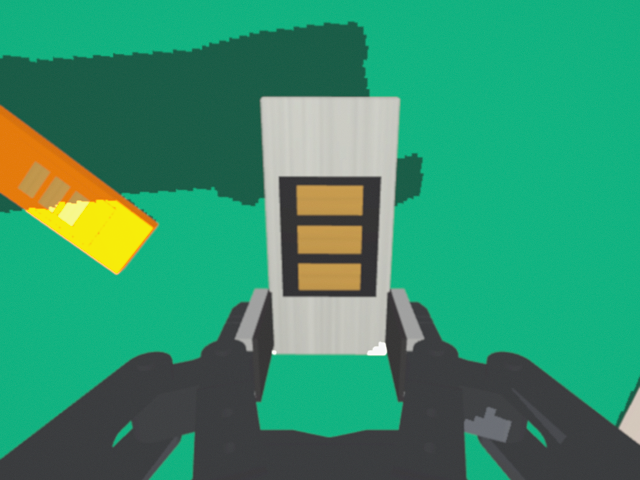

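Request:
drive_tool(deltas="0.015 -0.05 0 0.5 0.03; 0.03 -0.1 0 1 0.03; 0.045 -0.15 0 1.5 0.03; 0.055 -0.2 0 2 0.03; 0.065 -0.25 0 2.5 0.03; 0.075 -0.3 0 3 0.03; 0.08 -0.35 0 3.5 0.03; 0.08 -0.4 0 4 0.03; 0.08 -0.45 0 4.5 0.03; 0.075 -0.5 0 5 0.03; 0.07 -0.55 0 5.5 0.03; 0.065 -0.6 0 6.1 0.03")

```text
clock: 46.78
eef_pos: [452.0, 217.5, 120.6]
tool_rot: [-3.141, 0.013, -0.011]
force: [0.8, -0.0, -0.6]
width: 42.1
```

```bash
python3 -c "
from held import *
slab('w24.png')"
```

```text
nose a 78.0 n 17
mid offset at 0 0.19 yaw rel deg 0.08 width 44.0
tcp [452.  217.5 120.6] [-3.1407  0.0128 -0.011 ] [ 0.8 -0.  -0.6] 42.1 46.8
```

Request:
drive_tool(deltas="-0.01 -0.04 0 0 0.03; -0.0169 -0.0811 0 0 0.03; -0.0169 -0.0811 0.03 0 0.03; -0.0169 -0.0811 0.06 0 0.03; -0.0169 -0.0811 0.06 0 0.03; -0.0169 -0.0811 0.06 0 0.03")

```text
clock: 47.58
eef_pos: [436.8, 297.0, 62.2]
tool_rot: [-3.14, 0.011, -0.011]
force: [0.5, -0.1, -0.4]
width: 42.0
```

```bash
python3 -c "
from held import *
n=(524.5,297.7)
im,P=slab('w25.png'); deep(P,n,-.0105); slab2(P,n,-.0105,amin=-70,amax=0)"
```

```text
nose a 78.0 n 17
mid offset at 0 0.1 yaw rel deg 0.12 width 44.1
tcp [436.8 297.   62.2] [-3.1401  0.011  -0.0113] [ 0.5 -0.1 -0.4] 42.0 47.6
 lip 2897 a -1.1 23.1 [[95.0, 114.3], [95.4, 114.5]]
 lip 2692 a -1.1 23.5 [[42.2, 60.6], [42.1, 60.6]]
 lip 2696 a -1.4 23.7 [[17.9, 36.3], [18.0, 36.2]]
 lip 2579 a 4.1 23.6 [[-35.6, -17.3], [-35.5, -17.2]]
 lip 2836 a -1.9 23.3 [[-95.0, -77.8], [-95.9, -77.1]]
tcp a,b -87.4 -1.3
slab b at mouth -1.48 yaw-bay deg -0.05 w 43.3 a max -9.6 z 69.9
slope along a -0.0176
```

View pics/w25.png

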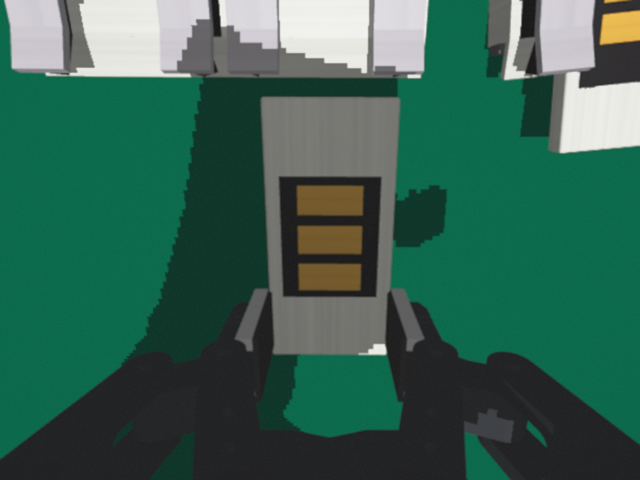

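Request:
drive_tool(deltas="0 -0.001 0.018 0 0.03; 0 -0.001 0.0342 0 0.03; 0 -0.001 0.0342 0 0.03; 0 -0.001 0.0342 0 0.03")

```text
clock: 48.12
eef_pos: [436.1, 298.3, 27.5]
tool_rot: [-3.14, 0.011, -0.011]
force: [-0.0, 0.4, -1.1]
width: 41.9
```

```bash
python3 -c "
from held import *
n=(524.5,297.7)
im=imaging.get_image('wrist');P=cloud(im); deep(P,n,-.0105); slab2(P,n,-.0105,amin=-70,amax=-2,zt=35);s=ctrl.read_state();print(s['eef_pos'],s['tool_rot'],s['force'])"
```

```text
lip 2467 a -1.5 15.6 [[42.0, 60.8], [42.0, 60.7]]
 lip 2248 a 0.0 15.7 [[17.9, 36.3], [17.9, 36.1]]
 lip 2240 a -0.3 15.7 [[-35.5, -17.1], [-35.4, -17.2]]
 lip 1526 a -2.1 15.3 [[-87.4, -77.7], [-86.7, -76.9]]
tcp a,b -88.3 -0.1
slab b at mouth -0.06 yaw-bay deg 0.03 w 43.4 a max -10.4 z 35.2
slope along a -0.0184
[436.24116436 298.50317866  27.75704895] [-3.13964126  0.0109839  -0.01079009] [-0.04527148 -0.22609343 -0.88610303]
```

Request:
drive_tool(deltas="0 -0.0004 0.0004 0 0.03; 0.005 -0.0004 0.0004 0 0.03; 0.01 -0.0004 0.0004 0 0.03; 0.015 -0.0004 0.0004 0 0.03; 0.02 -0.0004 0.0004 0 0.03; 0.025 -0.0004 0.0004 0 0.03; 0.03 -0.0004 0.0004 0 0.03; 0.03 -0.0004 0.0004 0 0.03")

```text
clock: 49.18
eef_pos: [466.5, 298.6, 26.9]
tool_rot: [-3.14, 0.011, -0.011]
force: [-1.0, -0.2, -0.6]
width: 42.1
```

```bash
python3 -c "
from held import *
n=(524.5,297.7)
im=imaging.get_image('wrist');P=cloud(im); save(im,'w26.png');deep(P,n,-.0105); slab2(P,n,-.0105,amin=-50,amax=-2,zt=35);s=ctrl.read_state();print(s['eef_pos'],s['tool_rot'],s['force'])"
```

```text
lip 9367 a -1.2 45.9 [[42.1, 60.8], [42.1, 60.5], [41.9, 60.5]]
 lip 9033 a -0.9 46.0 [[17.6, 36.3], [18.0, 36.3], [17.8, 36.0]]
 lip 9036 a 2.6 46.0 [[-35.7, -17.2], [-35.5, -17.3], [-35.5, -17.3]]
 lip 7370 a -2.1 45.7 [[-92.8, -77.6], [-93.1, -76.8], [-87.3, -74.3]]
 lip 1627 a -1.0 36.2 [[94.9, 100.8], [94.9, 100.8]]
tcp a,b -58.4 0.4
slab b at mouth 0.4 yaw-bay deg -0.19 w 44.2 a max -2.0 z 34.9
slope along a -0.0068
[466.06628778 298.66561974  26.84430477] [-3.13963232  0.0113621  -0.01055061] [-0.22721738 -0.52082756 -0.27877233]
```

View pics/w26.png

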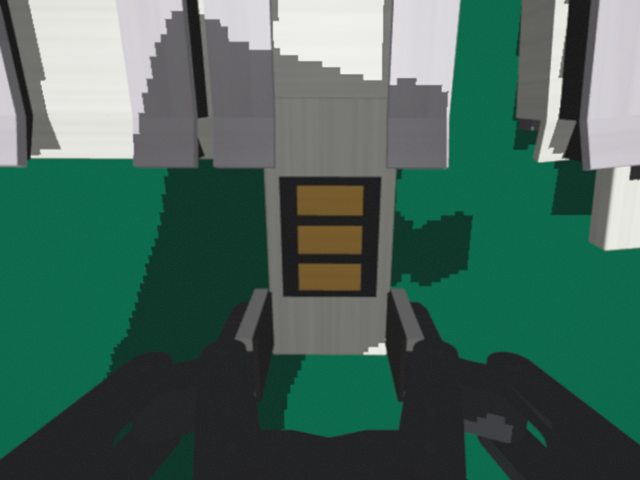

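Well aligned; pushing home.

Request:
drive_tool(deltas="0.006 0 0 0 0.03; 0.012 0 0 0 0.03; 0.018 0 0 0 0.03; 0.024 0 0 0 0.03; 0.03 0 0 0 0.03; 0.036 0 0 0 0.03; 0.04 0 0 0 0.03; 0.044 0 0 0 0.03; 0.047 0 0 0 0.03; 0.05 0 0 0 0.03; 0.05 0 0 0 0.03")

```text
clock: 50.6
eef_pos: [507.9, 298.3, 25.2]
tool_rot: [-3.139, 0.028, -0.009]
force: [-15.7, -1.5, 8.9]
width: 42.1
```

```bash
python3 -c "
from held import *
n=(524.5,297.7)
im=imaging.get_image('wrist');P=cloud(im); save(im,'w27.png');deep(P,n,-.0105); prof(P,n,-.0105,bc=.4);s=ctrl.read_state();print(s['eef_pos'],s['tool_rot'],s['force'])"
```

```text
lip 16144 a -2.5 86.5 [[-97.1, -77.9], [-96.0, -77.3], [-93.4, -74.7]]
 lip 10570 a -0.7 61.4 [[42.2, 60.9], [42.2, 60.7], [42.1, 60.4]]
 lip 10385 a -0.7 61.3 [[17.6, 36.2], [17.6, 36.2], [17.6, 36.2]]
 lip 10207 a -1.3 61.1 [[-35.8, -17.3], [-35.6, -17.4], [-35.7, -17.5]]
 lip 5274 a -1.1 57.5 [[94.8, 109.5], [95.2, 109.3], [95.1, 103.1]]
tcp a,b -16.6 0.3
tail a -31.8 nose 56.9
[(-32, np.float64(32.5)), (-24, np.float64(32.8)), (-16, np.float64(32.9)), (-8, np.float64(33.2)), (0, np.float64(34.0)), (8, np.float64(33.7)), (16, np.float64(34.1)), (24, np.float64(34.1)), (32, np.float64(34.3)), (40, np.float64(33.5)), (48, np.float64(33.5)), (56, np.float64(33.6))]
[507.93514561 298.21480874  25.22940299] [-3.13941982  0.02745857 -0.00940057] [-15.19749352  -0.58193402   8.23289372]
```

View pics/w27.png

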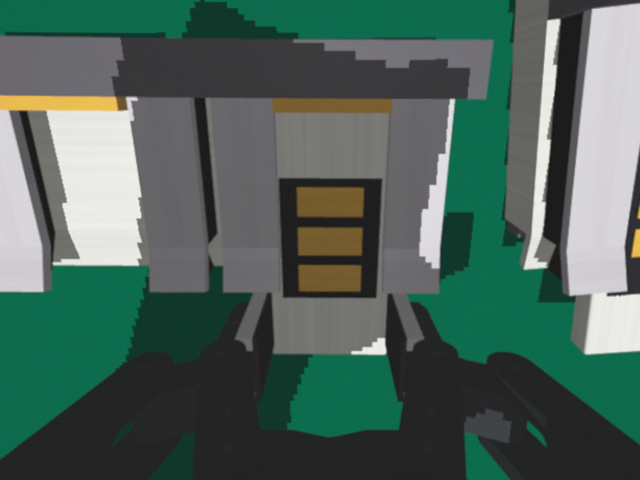

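Home against the stop. Release and retreat.

Request:
drive_tool(deltas="-0.006 0 0 0 0.03; -0.006 0 0 0 0.03; -0.006 0 0 0 0.058; -0.006 0 0 0 0.058; -0.006 0 0 0 0.058; -0.006 0 -0.03 0 0.058; -0.006 0 -0.06 0 0.058; -0.006 0 -0.09 0 0.058; -0.03 0 -0.13 0 0.058; -0.03 0 -0.13 0 0.058")

```text
clock: 51.9
eef_pos: [488.2, 299.0, 159.3]
tool_rot: [-3.137, 0.008, -0.01]
force: [0.5, 0.7, -0.8]
width: 57.9
```

```bash
python3 - <<'E'
from held import *
import car
from lev import lever
n=(524.5,297.7)
im=imaging.get_image('wrist');P=cloud(im);save(im,'w28.png');prof(P,n,-.0105,bc=.4)
car.carriers(('scene','side')); lever()
im=imaging.get_image('side');save(im,'side2.png')
E
```

```text
tail a -31.6 nose 57.5
[(-32, np.float64(32.9)), (-24, np.float64(33.1)), (-16, np.float64(33.1)), (-8, np.float64(33.3)), (0, np.float64(34.2)), (8, np.float64(33.8)), (16, np.float64(34.1)), (24, np.float64(34.1)), (32, np.float64(34.2)), (40, np.float64(33.4)), (48, np.float64(33.5)), (56, np.float64(33.5))]
scene 309 ctr [707.6 342.5] size [37.5 47.6] yaw -59.8
[487.5 298.4 156.2] [-3.14   0.011 -0.01 ] 52.0
wrist none 0
scene 47 [ 607.3 -103.    91.6] ang 0.599 r 88.7
side 40 [ 606.5 -106.1   90.1] ang 0.622 r 91.1
```

View pics/w28.png

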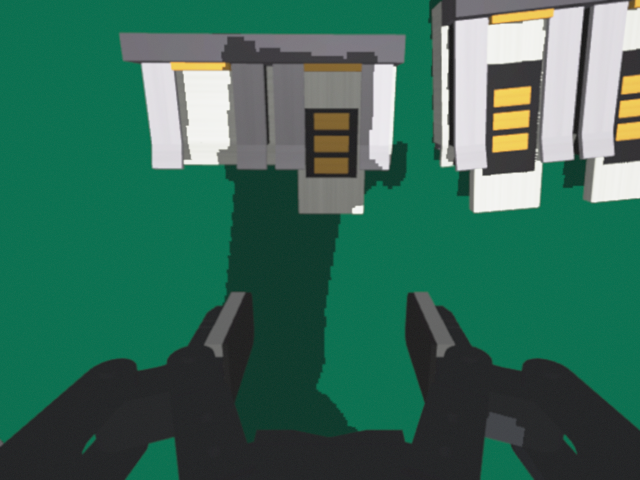

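View pics/side2.png

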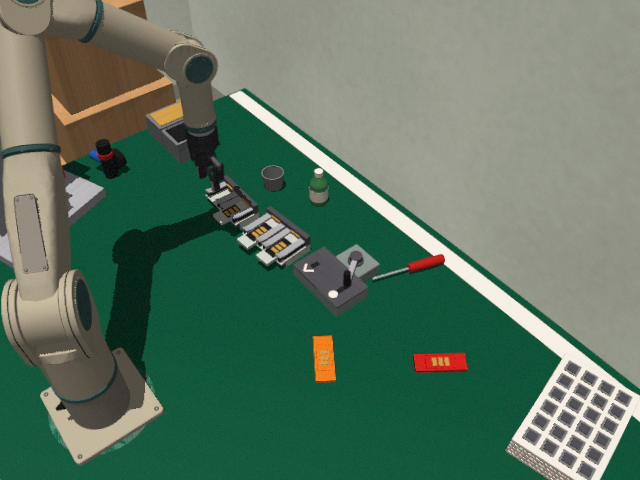

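Request:
drive_tool(deltas="0.012 0.04 0 -4 0.06; 0.026 0.09 0 -8 0.06; 0.04 0.14 0 -12 0.06; 0.055 0.19 0 -16 0.06; 0.07 0.24 0 -20 0.06; 0.085 0.29 0 -24 0.06; 0.1 0.34 0 -28 0.06; 0.115 0.38 0 -32 0.06; 0.1236 0.4007 0 -35 0.06; 0.1236 0.4007 0 -35 0.06; 0.1236 0.4007 0 -35 0.06")

```text
clock: 53.62
eef_pos: [606.3, -102.4, 153.7]
tool_rot: [-3.132, 0.009, 0.6]
force: [-0.3, 0.7, -0.9]
width: 60.0
```

```bash
python3 - <<'E'
from lev import *
lever(('wrist',)); s=ctrl.read_state(); print(s['eef_pos'],s['tool_rot'],s['qpos'])
save(imaging.get_image('wrist'),'w29.png'); save(imaging.get_image('scene'),'scene3.png')
E
```

```text
wrist 838 [ 607.7 -103.3   90.8] ang 0.605 r 88.5
[ 606.36474282 -101.94233972  153.83137351] [-3.1316154   0.00855809  0.60137684] [-0.24250817  0.75722076  0.6250778   1.69387378 -0.54593871  0.88598057
 -0.35632114]
```

View pics/w29.png

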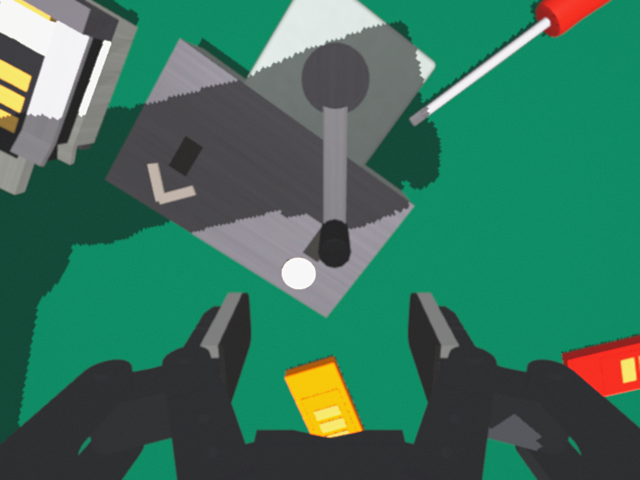

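View pics/scene3.png

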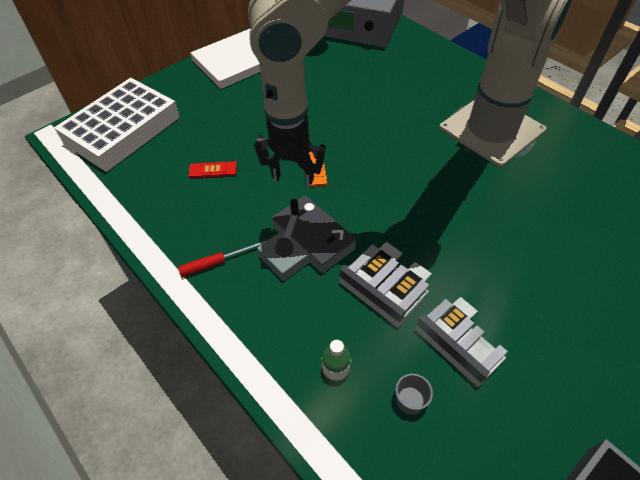

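Request:
drive_tool(deltas="0 0.0015 0.03 0 0.06; 0 0.0015 0.06 0 0.06; 0 0.0015 0.08 0 0.06; 0 0.0015 0.0915 0 0.06; 0 0.0015 0.0915 0 0.06; 0 0.0015 0.0915 0 0.06; 0 0.0015 0.0915 0 0; 0 0.0015 0.0915 0 0; 0 0.0015 0.0915 0 0; 0 0.0015 0.0915 0 0; 0 0.0015 0.0915 0 0")

```text
clock: 55.15
eef_pos: [606.8, -104.8, 63.5]
tool_rot: [-3.134, 0.008, 0.6]
force: [-1.0, 1.0, 6.1]
width: 16.1
```

```bash
python3 - <<'E'
import numpy as np
y=.6;u=np.array([np.cos(y),np.sin(y)]);v=np.array([-u[1],u[0]])
p0=np.array([606.8,-104.8]);c=np.array([680.5,-53.]);d=p0-c;f0=np.arctan2(-d[1],-d[0]);r=np.hypot(*d)
for f in np.linspace(f0,-.6,11)[1:]:
    p=c-r*np.array([np.cos(f),np.sin(f)])-p0; print('%.4f %.4f 0 %.1f 0;'%(p@u/1e3,-(p@v)/1e3,np.degrees(f0-f)),p+p0)
E
```

```text
0.0005 -0.0109 0 6.9 0; [601.07514036 -95.50437237]
0.0024 -0.0217 0 13.9 0; [596.51678124 -85.58448966]
0.0055 -0.0321 0 20.8 0; [593.19187055 -75.18604363]
0.0099 -0.0421 0 27.8 0; [591.14924074 -64.46175463]
0.0154 -0.0515 0 34.7 0; [590.41889159 -53.56912864]
0.0221 -0.0602 0 41.7 0; [591.01154963 -42.66814394]
0.0297 -0.0680 0 48.6 0; [592.91851057 -31.9189016 ]
0.0382 -0.0748 0 55.6 0; [596.11176719 -21.47927407]
0.0475 -0.0805 0 62.5 0; [600.54442062 -11.50258651]
0.0574 -0.0851 0 69.5 0; [606.15136917  -2.135365  ]
```

Request:
drive_tool(deltas="0.0005 -0.0109 0 6.9 0; 0.0024 -0.0217 0 13.9 0; 0.0055 -0.0321 0 20.8 0; 0.0099 -0.0421 0 27.8 0; 0.0154 -0.0515 0 34.7 0; 0.0221 -0.0602 0 41.7 0; 0.0297 -0.068 0 48.6 0; 0.0382 -0.0748 0 55.6 0; 0.0475 -0.0805 0 62.5 0; 0.0574 -0.0851 0 69.5 0; 0.0574 -0.0851 0 69.5 0; 0.0574 -0.0851 0 69.5 0")

```text
clock: 56.65
eef_pos: [607.0, -2.1, 63.6]
tool_rot: [3.138, 0.009, -0.611]
force: [2.2, 0.5, 3.0]
width: 16.4
```

Request:
drive_tool(deltas="0 0 0 0 0.06; 0 0 0 0 0.06; 0 0 0 0 0.06; 0 0 0 0 0.06; 0 0 -0.03 0 0.06; 0 0 -0.06 0 0.06; 0 0 -0.09 0 0.06; 0 0 -0.12 0 0.06; 0 0 -0.12 -10 0.06; 0 0 -0.12 -20 0.06; 0 0 -0.12 -30 0.06; 0 0 -0.12 -35 0.06")

```text
clock: 58.15
eef_pos: [607.1, -2.4, 183.2]
tool_rot: [-3.139, 0.011, 0.002]
force: [0.0, 0.2, 0.5]
width: 59.8
```

```bash
python3 - <<'E'
from held import *
from lev import lever
lever()
im=imaging.get_image('wrist'); save(im,'w30.png'); P=cloud(im); prof(P); prof(P,bc=78.2)
im=imaging.get_image('scene'); save(im,'scene4.png'); print(models.landmark_of(im,'lever_grip')[:1])
E
```

```text
wrist 659 [608.1  -2.   90.9] ang -0.614 r 88.5
scene 55 [608.1  -1.3  91.5] ang -0.62 r 89.0
side 32 [607.1  -4.2  90.5] ang -0.587 r 88.2
tail a -28.1 nose 79.6
[(-24, np.float64(33.5)), (-16, np.float64(33.1)), (-8, np.float64(33.1)), (0, np.float64(33.6)), (8, np.float64(33.8)), (16, np.float64(33.9)), (24, np.float64(34.0)), (32, np.float64(33.9)), (40, np.float64(34.1)), (48, np.float64(33.7)), (56, np.float64(33.6)), (64, np.float64(33.2)), (72, np.float64(33.2)), (80, np.float64(33.2))]
tail a -31.5 nose 79.4
[(-32, np.float64(33.1)), (-24, np.float64(33.2)), (-16, np.float64(33.2)), (-8, np.float64(33.5)), (0, np.float64(33.8)), (8, np.float64(34.0)), (16, np.float64(34.2)), (24, np.float64(34.3)), (32, np.float64(33.9)), (40, np.float64(34.1)), (48, np.float64(33.6)), (56, np.float64(33.6)), (64, np.float64(33.1)), (72, np.float64(33.1)), (80, np.float64(33.1))]
[{'point': [324.1, 232.2], 'score': 0.56}]
```

View pics/w30.png

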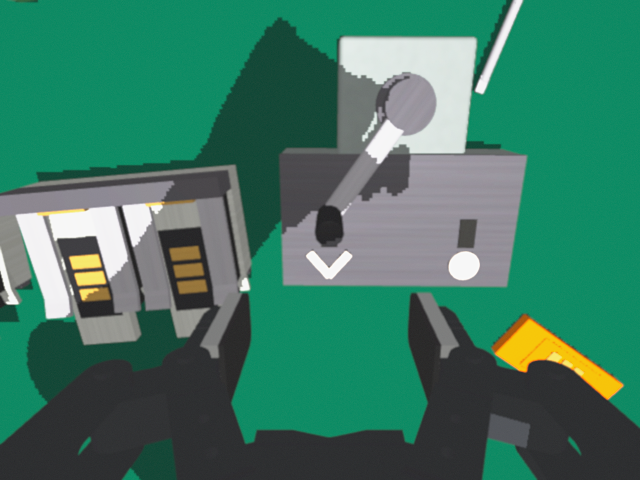

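```bash
python3 - <<'E'
from held import *
for c in ('scene','side'):
    im=imaging.get_image(c); P=cloud(im); print(c); prof(P); prof(P,bc=78.2); prof(P,(524.5,297.7),-.0105,bc=.4)
im=imaging.get_image('scene'); cv2.imwrite('pics/f.png',cv2.resize(im['color'][190:400,250:520],None,fx=2.8,fy=2.8,interpolation=cv2.INTER_CUBIC)[...,::-1])
E
```

```text
scene
tail a -31.8 nose 74.8
[(-24, np.float64(33.9)), (-16, np.float64(35.2)), (-8, np.float64(34.2)), (0, np.float64(34.7)), (8, np.float64(35.1)), (16, np.float64(34.7)), (24, np.float64(34.4)), (32, np.float64(34.9)), (40, np.float64(35.2)), (48, np.float64(34.4)), (56, np.float64(34.6)), (64, np.float64(34.3)), (72, np.float64(33.8))]
tail a -31.7 nose 75.6
[(-24, np.float64(34.4)), (-16, np.float64(34.5)), (-8, np.float64(34.2)), (0, np.float64(34.9)), (8, np.float64(33.9)), (16, np.float64(35.4)), (24, np.float64(35.5)), (32, np.float64(34.4)), (40, np.float64(35.4)), (48, np.float64(34.7)), (56, np.float64(35.4)), (64, np.float64(34.6)), (72, np.float64(34.7))]
tail a -33.1 nose 76.8
[(-32, np.float64(34.0)), (-24, np.float64(34.6)), (-16, np.float64(34.3)), (-8, np.float64(34.4)), (0, np.float64(36.0)), (8, np.float64(35.2)), (16, np.float64(35.6)), (24, np.float64(35.8)), (32, np.float64(35.3)), (40, np.float64(34.4)), (48, np.float64(34.5))]
side
tail a -33.3 nose 87.8
[(-24, np.float64(32.2)), (-16, np.float64(33.3)), (8, np.float64(34.1)), (16, np.float64(35.1)), (24, np.float64(33.1)), (48, np.float64(35.0)), (56, np.float64(34.2)), (64, np.float64(34.1)), (72, np.float64(33.1))]
tail a -32.8 nose 88.1
[(-24, np.float64(32.5)), (-8, np.float64(33.1)), (8, np.float64(33.5)), (16, np.float64(34.4)), (64, np.float64(34.2))]
tail a -33.5 nose 64.0
[(16, np.float64(34.5))]
```

View pics/f.png

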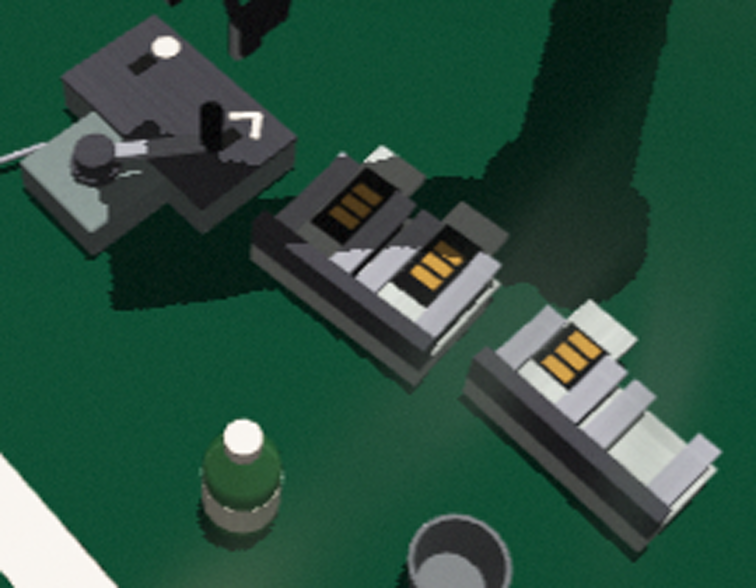

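```bash
python3 -c "
from cell import ctrl
print(ctrl.finish_job())"
```

```text
the job is handed in; nothing more can be done
None
```

The job is done and handed in at about 58 s on the robot clock, well inside the 210 s limit. The hand-in reports no verdict.

**What I did:**
- I swung the lever to the round-dot notch, which was the right one. It read about +0.60 to +0.62 afterwards and stayed there while I loaded.
- Three carriers were on the mat, and no fourth showed in any view. The two long ones went into the deep bays, right first and then left. The short one went into the right shallow bay.
- I then swung the lever to the arrowhead notch. It last read −0.59 to −0.62 across the three cameras.

**Last checks:**
- Each carrier was pushed until it stopped dead at about 15 N.
- They now lie flat and stick out about 31 to 33 mm, against the 32 mm expected.
- In the last pictures the bottle, cup, screwdriver and the red and orange look-alikes stood where they had been, and the gripper was clear of everything.

**What went wrong along the way:**
- The first attempt to grip a long carrier at its tail was too close to the base to reach. The fingers closed on top of it, pressing with about 34 N on the fingertips. I regripped it nearer its middle and then again at the tail.
- That carrier jammed once in its bay with its tail hanging low, at about 24 N. I levelled it and it then slid home freely.
- The final wrist-camera check read 28 mm out for the right long carrier, probably because a finger hid its tail. The scene and side cameras read 32 and 33 mm.

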